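Put the screwdrivers away in the tool-chest drawer

TASK

End of the shift, clear the screwdrivers off the bench: open the top drawer of the red tool chest and put every screwdriver away in it, those standing in the wooden rack and any lying on the bench, each with its shaft in a notch of its own and its handle towards the drawer's front. Then push the drawer fully shut. The wooden-handled file stays in the rack, and the other things on the bench stay where they are.

Things in the scene. Friction and masses are not known exactly. Their poses are not given: they have to be found in the camera images.
- drawer (a joint): top drawer of the tool chest: metres pulled out along the chest's -x, 0 fully shut, 0.265 fully out; a few newtons of friction, stays where left. Grey box: floor 98 mm above the bench, 265 mm long and 330 mm wide inside, side walls 36 mm high; front panel rises 50 mm above the drawer floor. Fully out it is clear of the chest's top, which leaves 52 mm above the drawer floor when shut.
- chest: red steel tool chest, fixed on the bench, 300 mm deep (x), 380 mm wide (y), 156 mm high; origin at bench height under the middle of its front face; x points from front to back; it stands on the robot's left and its front faces the robot's right. The lower front (with its own bar) does not open. A blue rail with 5 notches lies across the top drawer; see pull.
- pull (a point): middle of the top drawer's bar handle: a round bar 11 mm thick, 120 long along y, 35 mm off the front, 24 below the chest's top; pinch from above. Moves with the drawer; axes as the chest. From it the notch floors are at x +232, y -120, -60, 0, 60, 120, z -24 mm: notches 28 wide, teeth 14 high, rail 12 thick; drawer floor z -34, front panel x +35 to +47. A laid driver's axis is at z -20.
- rack: wooden screwdriver rack, fixed on the bench: a 70 x 330 mm block (x by y), 18 mm thick, its top 105 mm above the bench, with five 14 mm square holes in a row along y, 60 mm apart, the middle hole at the centre; origin at the centre of its underside at bench height; the row runs away from the robot.
- file: file with a turned light-wood handle (29 mm thick, 90 mm long) with a brass ferrule and a dark flat 85 mm blade; stands in one of the rack's holes and stays there; origin at the tip of the blade, z up along the handle.
- driver1: screwdriver with a red hexagonal handle (28 mm across flats, 32 across corners, 90 long, black rings and end) and a round steel shaft (8 thick, 85 long), 90 g; origin at the blade tip; z runs along its axis to the handle (shaft 0 to 85 mm, handle 85 to 175; centre of mass near 115). May be absent (None). Starts in a hole of the rack, handle up, the handle's lower face on the rack's top.
- driver2: screwdriver with a yellow hexagonal handle (28 mm across flats, 32 across corners, 90 long, black rings and end) and a round steel shaft (8 thick, 85 long), 90 g; origin at the blade tip; z runs along its axis to the handle (shaft 0 to 85 mm, handle 85 to 175; centre of mass near 115). May be absent (None). Starts in a hole of the rack, handle up, the handle's lower face on the rack's top.
- driver3: screwdriver with a blue hexagonal handle (28 mm across flats, 32 across corners, 90 long, black rings and end) and a round steel shaft (8 thick, 85 long), 90 g; origin at the blade tip; z runs along its axis to the handle (shaft 0 to 85 mm, handle 85 to 175; centre of mass near 115). May be absent (None). Starts in a hole of the rack, handle up, the handle's lower face on the rack's top.
- driver4: screwdriver with a green hexagonal handle (28 mm across flats, 32 across corners, 90 long, black rings and end) and a round steel shaft (8 thick, 85 long), 90 g; origin at the blade tip; z runs along its axis to the handle (shaft 0 to 85 mm, handle 85 to 175; centre of mass near 115). May be absent (None). Starts in a hole of the rack, handle up, the handle's lower face on the rack's top.
- driver5: screwdriver with a bright orange hexagonal handle (28 mm across flats, 32 across corners, 90 long, black rings and end) and a round steel shaft (8 thick, 85 long), 90 g; origin at the blade tip; z runs along its axis to the handle (shaft 0 to 85 mm, handle 85 to 175; centre of mass near 115). May be absent (None). Starts lying on the bench between rack and chest.
- multimeter: yellow and black multimeter, 170 x 85 x 40 mm; loose, origin at the centre of its underside. To be left where it stands.
- spool: upright solder spool, 64 mm across, 52 mm high; loose, origin at the centre of its underside. To be left where it stands.
- tape: yellow roll of tape lying flat, 100 mm across, 48 mm high; loose, origin at the centre of its underside. To be left where it stands.
- partsbin: blue open parts bin, 150 x 110 x 60 mm, with turned parts in it; loose, origin at the centre of its underside. To be left where it stands.
- carriage: steel linear-guide carriage, 80 x 70 x 30 mm; loose, origin at the centre of its underside. To be left where it stands.
- flux: amber jar with a black cap, 56 mm across, 110 mm high; loose, origin at the centre of its underside. To be left where it stands.

How it is judged:
By the outcome, as a careful person would: the job done as asked, in the order asked, and still so for the second after the job is handed in, with the robot touching nothing.
Of driver1, driver2, driver3, driver4, driver5 only 3 to 5 are there at a start; the rules pass over those that are not, and their reading is None.
At some moment in a run one of driver5 may be knocked a few centimetres aside while the robot is not near it.
Once in a run the grip may slacken for a moment while it holds something.
It also fails if it takes over 210 s, if anything falls off the work surface, if the arm or the gripper's body presses on something with over 40 N, if the wrist force passes 120 N, or if a joint passes its speed limit or range.

ROBOT

A 7-joint arm with a two-finger parallel gripper is mounted at the origin on the work surface. World frame = base frame: x ahead of the robot, y to its left, z up, the work surface at z = 0. Lengths are in m, angles in rad, forces in N, time in s.
With the tool pointing down it reaches from about 0.425 to 0.875 m from the base axis. Payload 4.7 kg.
Tool frame: the origin (TCP) lies at the very end of the fingers, on their centre line; the grasp point (between the pads) lies 19 mm behind it; z points along the fingers, y is the line along which they close (so a half turn about z gives the same grasp; the last joint's range is limited). The gripper opens to 87 mm and grips with 3 to 60 N. Pads are 19 mm wide; open, the fingers measure 117 mm over their backs; the gripper's body (75 mm by 190 mm) begins 51 mm behind the grasp point.
Start: joints at [1.148, 0.321, -0.07, 1.45, 0.023, 1.371, -0.057], TCP at [0.275, -0.589, 0.223] pointing down, gripper open.
Joint ranges: [-2.86, 2.86], [-0.3, 2.09], [-1.38, 1.24], [0.06, 2.45], [-1.56, 4.7], [0.09, 2.05], [-2.69, 2.69]. Speed limits (rad/s): [2.57, 2.57, 3.14, 3.14, 3.14, 3.14, 3.14].

INTERFACE

Orientations are given as a rotation vector (axis times angle).
In Python, from workcell import manip, imaging, finish_job gives the robot as it stands. The module is installed in compiled form; this text tells all that it offers.
- The arm moves only by the tool jog_arm, never from a script. Its argument "increments" is a list of rows, each an object with "travel": the shift along the tool's x, y, z normalised to -1 to 1, where 1 is 200 mm, a list of three; "dr": the turn, a rotation vector about the tool's x, y, z normalised to -1 to 1, where 1 is pi rad, a list of three; "fingers": the opening, from 0 (shut) to 1 (fully open). In form: [{"travel": [tx, ty, tz], "dr": [ax, ay, az], "fingers": fingers}, ...]. A call has 1 to 12 rows; each row is the pose to reach, as a shift and turn from the pose commanded when the call began, along the tool's axes at that moment, turning the shorter way round; what a row does not reach only later rows make up. A row lasts 1/8 s, in which the tool goes at most 62.5 mm and 10.7 degrees, less where a joint would pass 70% of its speed; a pose out of reach is approached as far as the arm can. A call with a number of a shift or a turn outside -1 to 1 is refused whole. A call with a gripper value outside its range is refused whole. The fingers move at their own pace and stop on an object; the grip force is fixed at half the most. Time passes only in rows, so rows that repeat a pose let the fingers close. It gives the time, the measured TCP pose, the force, the opening and the grip force at its end, in the units of the state.
- manip.get_state(): the state, without advancing time (a new reading comes with each control period).
- imaging.camera(name): name is "side" or "top" or "wrist"; returns a dict with "pixels" (480x640x3 uint8, red, green, blue), "depth" (480x640 float32, m along the optical axis (not along the pixel's ray), 0 where there is no reading), "intrinsics" (3x3 intrinsics, pixels), "k1" (the pictures are not rectified: a ray, as slopes to the right and down, at radius r is drawn at 1 + k1 r^2 times it, then the intrinsics apply), "xyz" and "attitude" of the camera in the world. Camera axes: x right, y down, z forward; pixel columns grow to the right and rows downward; lengths in m; the calibration is good to about 2 mm. A picture is of the moment at which its call begins.
- finish_job(): hands the job in; it is judged then, once.
The state is a dict: "t": time; "joint_pos": joint angles; "qd": joint speeds; "joint_torque": joint torques, N m; "ee_pos": TCP position; "tcp_rot": TCP orientation; "ft_force": force on the tool from outside, world axes, zero at the start; "ft_torque": the same for the moment, N m; "width": finger opening in m; "grip_force": force on a finger pad.
Only numpy, scipy, OpenCV 4.12 (cv2) and the standard library are available. Lean on these libraries where they do the work, as an engineer would, in place of code of your own. Each camera call takes 0.05 s, during which the arm holds its last target. There are 200 camera calls.

## Working session

There is one attempt and no reset: what is moved stays moved. The work goes in short steps, Python scripts to look and compute and a tool call to move; the robot and the scene stay as the last step left them, time stands still between calls to the robot, and variables do not carry over. Pictures are saved under pics/ and viewed, at most 14 in all, crops included, and the job is handed in when it is done.

Besides the shell and the picture viewer there is one more tool, called as name(argument=value, ...) on one line, values as JSON. jog_arm: Moves the arm, as the interface text tells. Scaled input: -1 to 1 covers 200 mm each way for a shift and pi rad each way for a turn. Its arguments: {"type":"object","properties":{"increments":{"type":"array"}},"required":["increments"]}

```bash
mkdir -p pics; cat > h.py <<'E'
import numpy as np, cv2
from scipy.spatial.transform import Rotation as R
from workcell import manip, imaging, finish_job
def snap(n,fn):
    c=imaging.camera(n); np.savez('pics/'+fn+'.npz',**{k:np.asarray(v) for k,v in c.items()})
    cv2.imwrite('pics/'+fn+'.png',c['pixels'][:,:,::-1]); return c
def load(fn): return dict(np.load('pics/'+fn+'.npz'))
def att(c):
    a=np.asarray(c['attitude']); return a if a.shape==(3,3) else R.from_rotvec(a).as_matrix()
def cloud(c):
    K=c['intrinsics'];v,u=np.mgrid[:480,:640].astype(float)
    d=np.array([float(c['k1']),0,0,0.])
    p=cv2.undistortPoints(np.stack([u.ravel(),v.ravel()],1)[:,None],K,d)[:,0]
    z=c['depth'].ravel(); P=np.c_[p*z[:,None],z]@att(c).T+c['xyz']
    P[z==0]=np.nan; return P.reshape(480,640,3)
def st(): 
    s=manip.get_state(); return s
E
python3 - <<'E'
from h import *
for n in['top','side','wrist']:
    c=snap(n,n+'0'); print(n,c['xyz'],c['attitude'],c['k1'],c['intrinsics'].ravel())
s=st();print({k:np.round(v,4) for k,v in s.items()})
E
```

```text
top [ 0.3842702  -0.02033853  1.24592958] [-2.18406182  2.1355935  -0.1628022 ] -0.07137998610721714 [433.38637701   0.         323.38738523   0.         433.38637701
 239.28333227   0.           0.           1.        ]
side [-0.02303466  1.05397659  0.83952009] [-0.56494659  2.47844644 -1.38752031] 0.01036535846381549 [603.55400836   0.         322.3051582    0.         603.55400836
 252.04913794   0.           0.           1.        ]
wrist [ 0.34369307 -0.55646621  0.38279095] [ 2.44319526 -1.55330379 -0.22361405] -0.04452800661094388 [333.91728997   0.         320.05583083   0.         333.91728997
 238.86864553   0.           0.           1.        ]
{'t': np.float64(0.15), 'joint_pos': array([ 1.1481,  0.3216, -0.0701,  1.4514,  0.0226,  1.3708, -0.0569]), 'qd': array([-0.0011, -0.0005, -0.0003, -0.0028,  0.001 ,  0.002 , -0.0005]), 'joint_torque': array([ 6.00000e-04, -4.91792e+01, -4.04200e-01, -3.12878e+01,
       -6.39000e-02,  4.04000e-02,  1.00000e-04]), 'ee_pos': array([ 0.2748, -0.5886,  0.2217]), 'tcp_rot': array([-3.0656e+00, -6.8040e-01,  6.0000e-04]), 'ft_force': array([-0.0618, -0.5206, -0.2166]), 'ft_torque': array([-0.0049,  0.0137,  0.0033]), 'grip_force': np.float64(0.0), 'width': np.float64(0.087)}
```

View pics/top0.png

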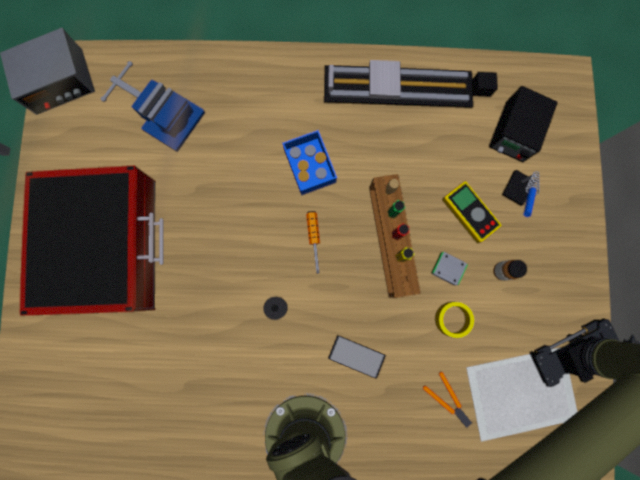

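View pics/side0.png

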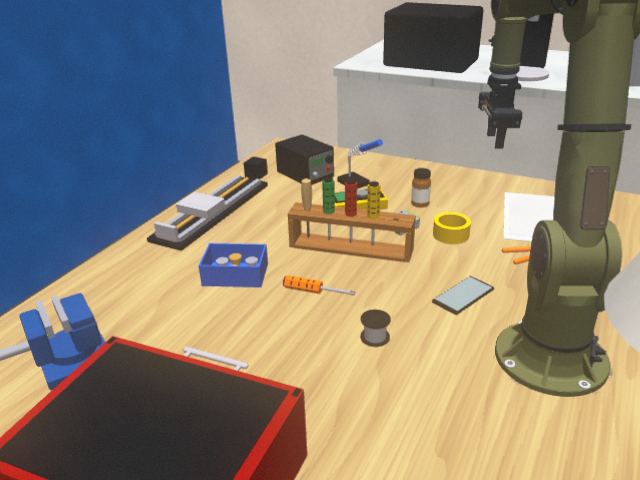

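The top view shows the chest at left, with its bar at about (152,238). The rack holds file (392,186), green (397,208), red (402,231) and yellow (407,254), with the nearest hole empty. The orange driver lies from handle (312,215) to tip (317,270). Blue is absent. Now I'll measure these.

```bash
python3 - <<'E'
from h import *
np.set_printoptions(precision=4,suppress=True)
c=load('top0');P=cloud(c);px=cv2.cvtColor(c['pixels'],cv2.COLOR_RGB2HSV).astype(int)
def fit(n,m):
    Q=P[m]; Q=Q[~np.isnan(Q[:,0])]; mu=np.median(Q,0); a=cv2.minAreaRect(Q[:,:2].astype(np.float32)); print(n,len(Q),'med',mu,'rect',a,'z',np.percentile(Q[:,2],[2,50,98])); return Q
Z=P[...,2];print('bench z',np.nanmedian(Z[300:400,200:260]))
m=np.zeros((480,640),bool)
def box(x0,x1,y0,y1):
    b=m.copy();b[y0:y1,x0:x1]=1;return b
fit('cheststop',box(10,150,150,330)&(Z>.148)&(Z<.17))
fit('bar',box(146,170,205,270)&(Z>.11)&(P[...,1]<0.43))
fit('racktop',box(360,425,165,305)&(Z>.095)&(Z<.115))
for n,b in dict(file=(380,404,172,196),green=(386,410,197,219),red=(390,416,220,242),yel=(394,420,243,265)).items():
    fit(n,box(*b)&(Z>.175))
fit('orange',box(295,330,200,285)&(Z>.018)&(Z<.06))
Q=fit('oshaft',box(305,330,245,285)&(Z>.005)&(Z<.06))
for n,b in dict(spool=(255,295,290,325),meter=(440,505,175,245),tape=(430,480,295,345),bin=(275,340,125,200),carr=(428,470,248,290),flux=(485,530,250,285)).items(): fit(n,box(*b)&(Z>.02))
E
```

```text
bench z -0.0005983811376921722
cheststop 16424 med [0.5103 0.592  0.1576] rect ((0.5172771215438843, 0.5975679159164429), (0.3824656009674072, 0.30775487422943115), 3.85898756980896) z [0.1525 0.1576 0.162 ]
bar 263 med [0.5274 0.4109 0.1354] rect ((0.5280637741088867, 0.41498368978500366), (0.12903611361980438, 0.020592832937836647), 4.603662014007568) z [0.1302 0.1354 0.1409]
racktop 2477 med [ 0.5357 -0.2294  0.1047] rect ((0.5560371279716492, -0.23355670273303986), (0.33160698413848877, 0.0718320980668068), 10.471385955810547) z [0.0992 0.1047 0.1098]
file 90 med [ 0.6716 -0.2108  0.1898] rect ((0.6736196875572205, -0.21034662425518036), (0.024114973843097687, 0.02399292401969433), 1.16542649269104) z [0.1754 0.1898 0.1946]
green 132 med [ 0.6127 -0.2199  0.198 ] rect ((0.6140743494033813, -0.22168883681297302), (0.026580989360809326, 0.029306164011359215), 45.80191421508789) z [0.1777 0.198  0.2025]
red 133 med [ 0.5535 -0.2316  0.1973] rect ((0.554882287979126, -0.2325526475906372), (0.027967393398284912, 0.030609147623181343), 34.53419494628906) z [0.1807 0.1973 0.2026]
yel 13
[... 880 characters left out ...]
e 610 med [ 0.3318 -0.4097  0.0462] rect ((0.3321806788444519, -0.40952473878860474), (0.09876662492752075, 0.09847398847341537), 0.16310276091098785) z [0.0217 0.0462 0.0519]
bin 1265 med [0.7773 0.0095 0.0353] rect ((0.7710380554199219, 0.006487444043159485), (0.15397858619689941, 0.1106908917427063), 22.08974266052246) z [0.0228 0.0353 0.063 ]
carr 716 med [ 0.4737 -0.3995  0.0291] rect ((0.4733567535877228, -0.4006481468677521), (0.0839259922504425, 0.07189875096082687), 63.84813690185547) z [0.0232 0.0291 0.0341]
flux 547 med [ 0.4697 -0.5483  0.1045] rect ((0.47143375873565674, -0.5589010715484619), (0.0517897866666317, 0.054607149213552475), 89.36124420166016) z [0.0235 0.1045 0.1135]
```

```bash
python3 - <<'E'
from h import *
c=load('top0')['pixels'][:,:,::-1]
a=cv2.resize(c[190:290,270:430],(800,500),interpolation=cv2.INTER_CUBIC)
cv2.imwrite('pics/crop1.png',a)
E
```

```text
(no output)
```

View pics/crop1.png

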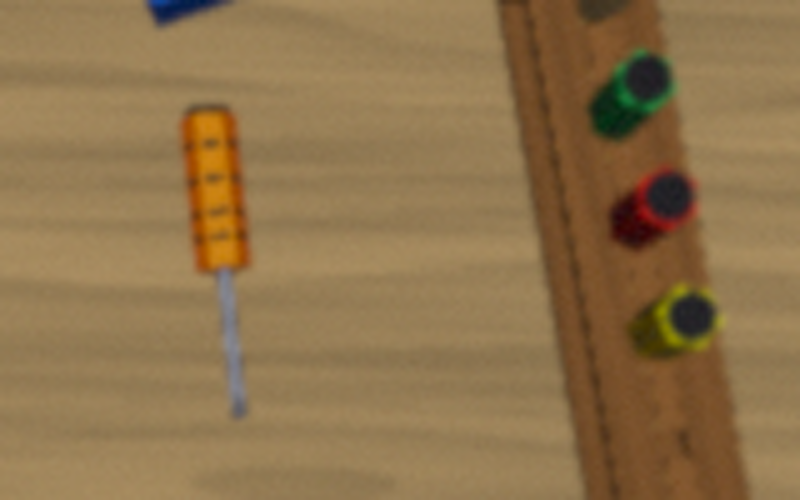

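The crop shows the orange driver with its handle end at the far side (+x) and its tip nearer the robot. The rack row matches the given 60 mm spacing, and the chest yaw is about 94°. Next is a planner helper.

```bash
cat >> h.py <<'E'
np.set_printoptions(precision=4,suppress=True)
def unit(v): v=np.asarray(v,float); return v/np.linalg.norm(v)
CA=np.radians(3.9); XC=np.array([-np.sin(CA),np.cos(CA),0]); YC=np.array([-np.cos(CA),-np.sin(CA),0])
RA=np.radians(10.47); U=np.array([np.cos(RA),np.sin(RA),0]); D=np.array([np.sin(RA),-np.cos(RA),0])
RACK=np.array([.556,-.2336,0]); PULL0=np.array([.529,.412,.132]); DOWN=np.array([0,0,-1.])
def frame(y,z):
    z=unit(z); y=np.asarray(y,float); y=unit(y-z*(y@z)); return np.c_[np.cross(y,z),y,z]
def plan(*tg, cur=None):
    """targets (pos,Rm): prints normalised rows from the current pose"""
    s=st(); p=np.array(s['ee_pos']); M=R.from_rotvec(s['tcp_rot']).as_matrix()
    if cur: p,M=cur
    for q,N in tg:
        t=M.T@(np.asarray(q)-p)/.2; N=M if N is None else N
        r=R.from_matrix(M.T@N).as_rotvec()
        print('travel',t.round(3).tolist(),'dr',(r/np.pi).round(4).tolist(),'mm',round(np.linalg.norm(t)*200),'deg',round(np.degrees(np.linalg.norm(r))))
def show():
    s=st(); print('t',round(float(s['t']),2),'p',s['ee_pos'],'w',round(float(s['width']),4),'g',s['grip_force'],'F',s['ft_force'],'q',s['joint_pos']); print(R.from_rotvec(s['tcp_rot']).as_matrix())
E
python3 - <<'E'
from h import *
show()
s=st();M=R.from_rotvec(s['tcp_rot']).as_matrix();c=load('wrist0')
print('cam in tool',M.T@(c['xyz']-s['ee_pos']), M.T@att(c))
Np=frame(XC,DOWN); Nm=frame(-XC,DOWN)
plan(([.35,-.45,.32],None),([.35,-.45,.32],Np),([.35,-.45,.32],Nm),([.46,-.3,.32],None))
E
```

```text
t 0.15 p [ 0.2748 -0.5886  0.2217] w 0.087 g 0.0 F [-0.0618 -0.5206 -0.2166] q [ 1.1481  0.3216 -0.0701  1.4514  0.0226  1.3708 -0.0569]
[[ 0.9061  0.4231 -0.0007]
 [ 0.4231 -0.9061  0.0013]
 [-0.0001 -0.0014 -1.    ]]
cam in tool [ 0.076  -0.0002 -0.1611] [[ 0.0011 -0.9602 -0.2793]
 [ 1.      0.0011  0.    ]
 [ 0.0003 -0.2793  0.9602]]
travel [0.634, -0.47, -0.491] dr [0.0, 0.0, 0.0] mm 186 deg 0
travel [0.634, -0.47, -0.491] dr [-0.0002, -0.0006, -0.8826] mm 186 deg 159
travel [0.634, -0.47, -0.491] dr [-0.0004, 0.0001, 0.1174] mm 186 deg 21
travel [1.45, -0.916, -0.49] dr [0.0, 0.0, 0.0] mm 357 deg 0
```

```bash
cat >> h.py <<'E'
def yawx(deg): # tool down, tool x at world azimuth deg
    a=np.radians(deg); x=np.array([np.cos(a),np.sin(a),0]); return np.c_[x,np.cross(DOWN,x),DOWN]
def chain(*tg):
    s=st(); p=np.array(s['ee_pos']); M=R.from_rotvec(s['tcp_rot']).as_matrix()
    for q,N in tg:
        N=M if N is None else N
        plan((q,N),cur=(p,M)); p,M=np.asarray(q,float),N
E
python3 - <<'E'
from h import *
chain(([.40,-.42,.32],yawx(60)),([.50,-.20,.32],yawx(90)),([.54,.05,.32],yawx(130)),([.529,.22,.32],yawx(183.9)),([.529,.412,.25],yawx(183.9)))
E
```

```text
travel [0.924, -0.5, -0.491] dr [-0.0005, -0.0001, -0.1943] mm 232 deg 35
travel [1.203, -0.117, 0.0] dr [0.0, 0.0, -0.1667] mm 242 deg 30
travel [1.25, 0.2, 0.0] dr [0.0, 0.0, -0.2222] mm 253 deg 40
travel [0.686, 0.504, 0.0] dr [0.0, 0.0, -0.2994] mm 170 deg 54
travel [-0.065, 0.958, 0.35] dr [0.0, 0.0, 0.0] mm 204 deg 0
```

jog_arm(increments=[{"travel":[0.924,-0.5,-0.491],"dr":[0,0,-0.1943],"fingers":1},{"travel":[0.924,-0.5,-0.491],"dr":[0,0,-0.1943],"fingers":1},{"travel":[0.924,-0.5,-0.491],"dr":[0,0,-0.1943],"fingers":1},{"travel":[0.924,-0.5,-0.491],"dr":[0,0,-0.1943],"fingers":1},{"travel":[0.924,-0.5,-0.491],"dr":[0,0,-0.1943],"fingers":1},{"travel":[0.924,-0.5,-0.491],"dr":[0,0,-0.1943],"fingers":1}])

```text
t: 0.9
ee_pos: [0.3992, -0.4209, 0.3202]
tcp_rot: [-2.721, -1.569, 0.002]
ft_force: [0.2, 1.0, -0.4]
width: 0.0869
grip_force: 0.0
```

jog_arm(increments=[{"travel":[1,-0.1,0],"dr":[0,0,-0.1667],"fingers":1},{"travel":[1,-0.1,0],"dr":[0,0,-0.1667],"fingers":1},{"travel":[1,-0.1,0],"dr":[0,0,-0.1667],"fingers":1},{"travel":[1,-0.1,0],"dr":[0,0,-0.1667],"fingers":1},{"travel":[1,-0.1,0],"dr":[0,0,-0.1667],"fingers":1}])

```text
t: 1.52
ee_pos: [0.4822, -0.2379, 0.32]
tcp_rot: [-2.222, -2.219, 0.002]
ft_force: [0.4, -1.0, -0.4]
width: 0.0872
grip_force: 0.0
```

jog_arm(increments=[{"travel":[1,0.2,0],"dr":[0,0,-0.2222],"fingers":1},{"travel":[1,0.2,0],"dr":[0,0,-0.2222],"fingers":1},{"travel":[1,0.2,0],"dr":[0,0,-0.2222],"fingers":1},{"travel":[1,0.2,0],"dr":[0,0,-0.2222],"fingers":1},{"travel":[1,0.2,0],"dr":[0,0,-0.2222],"fingers":1},{"travel":[1,0.2,0],"dr":[0,0,-0.2222],"fingers":1}])

```text
t: 2.28
ee_pos: [0.5225, -0.0407, 0.3202]
tcp_rot: [-1.338, -2.842, 0.002]
ft_force: [0.9, -0.5, -0.5]
width: 0.0871
grip_force: 0.0
```

```bash
python3 - <<'E'
from h import *
show()
chain(([.529,.2,.32],yawx(183.9)),([.529,.38,.25],yawx(183.9)),([.529,.412,.16],yawx(183.9)))
E
```

```text
t 2.27 p [ 0.5225 -0.0407  0.3202] w 0.0871 g 0.0 F [ 0.8747 -0.4882 -0.4986] q [ 0.6355  0.0528 -0.6301  1.5816  0.0319  1.5184  0.6948]
[[-0.6369  0.771  -0.001 ]
 [ 0.771   0.6369 -0.0008]
 [ 0.     -0.0013 -1.    ]]
travel [0.907, 0.791, 0.0] dr [-0.0004, -0.0002, -0.3019] mm 241 deg 54
travel [-0.061, 0.898, 0.35] dr [0.0, 0.0, 0.0] mm 193 deg 0
travel [-0.011, 0.16, 0.45] dr [0.0, 0.0, 0.0] mm 96 deg 0
```

jog_arm(increments=[{"travel":[0.907,0.791,0],"dr":[0,0,-0.3019],"fingers":1},{"travel":[0.907,0.791,0],"dr":[0,0,-0.3019],"fingers":1},{"travel":[0.907,0.791,0],"dr":[0,0,-0.3019],"fingers":1},{"travel":[0.907,0.791,0],"dr":[0,0,-0.3019],"fingers":1},{"travel":[0.907,0.791,0],"dr":[0,0,-0.3019],"fingers":1},{"travel":[0.907,0.791,0],"dr":[0,0,-0.3019],"fingers":1},{"travel":[0.907,0.791,0],"dr":[0,0,-0.3019],"fingers":1}])

```text
t: 3.15
ee_pos: [0.5283, 0.2011, 0.3204]
tcp_rot: [0.107, -3.139, 0.001]
ft_force: [0.6, -0.3, -0.2]
width: 0.0871
grip_force: 0.0
```

jog_arm(increments=[{"travel":[-0.061,0.898,0.35],"dr":[0,0,0],"fingers":1},{"travel":[-0.061,0.898,0.35],"dr":[0,0,0],"fingers":1},{"travel":[-0.061,0.898,0.35],"dr":[0,0,0],"fingers":0.8},{"travel":[-0.061,0.898,0.35],"dr":[0,0,0],"fingers":0.6},{"travel":[-0.061,0.898,0.35],"dr":[0,0,0],"fingers":0.5}])

```text
t: 3.78
ee_pos: [0.5266, 0.3825, 0.2503]
tcp_rot: [0.115, -3.139, 0.002]
ft_force: [1.0, -0.7, -0.2]
width: 0.0648
grip_force: 0.0
```

```bash
python3 - <<'E'
from h import *
show()
c=snap('wrist','w1');P=cloud(c);Z=P[...,2]
m=(Z>.12)&(Z<.145)&(P[...,1]<.43)&(P[...,1]>.38)&(abs(P[...,0]-.529)<.1)
Q=P[m];print(len(Q)); print(cv2.minAreaRect(Q[:,:2].astype(np.float32)),np.percentile(Q[:,2],[50,98]))
E
```

```text
t 3.77 p [0.5266 0.3825 0.2503] w 0.0648 g 0.0 F [ 1.0325 -0.6519 -0.1534] q [-0.0107  0.4528 -0.9157  1.3816  0.3564  1.4793  0.735 ]
[[-0.9973 -0.073  -0.0004]
 [-0.073   0.9973 -0.0014]
 [ 0.0005 -0.0013 -1.    ]]
2043
((0.5260607600212097, 0.42024073004722595), (0.12795570492744446, 0.02739585191011429), 4.547067165374756) [0.1353 0.1373]
```

View pics/w1.png

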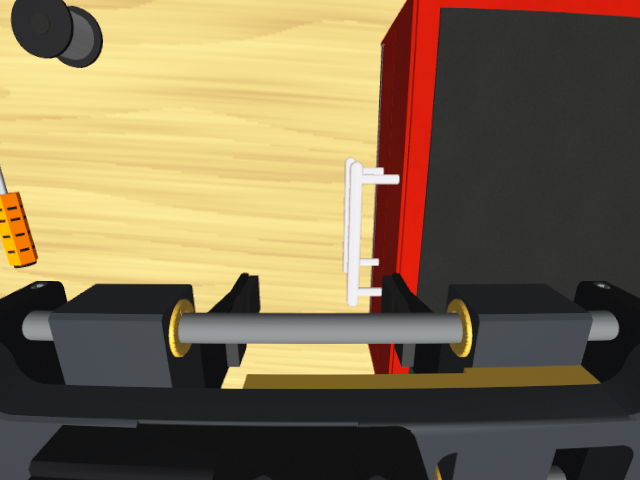

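The wrist view shows the bar at x≈352, rows 160–300, between the open fingers, aligned with them. I'll fit the bar axis.

```bash
python3 - <<'E'
from h import *
c=load('w1');P=cloud(c);Z=P[...,2]
m=(Z>.131)&(Z<.145)&(P[...,1]<.43)&(P[...,1]>.38)&(abs(P[...,0]-.529)<.1)
Q=P[m]; x0,x1=Q[:,0].min(),Q[:,0].max();print(x0,x1)
Q=Q[(Q[:,1]-.06*(Q[:,0]-.527))<.417]
for it in range(3):
    f=np.polyfit(Q[:,0],Q[:,1],1); r=Q[:,1]-np.polyval(f,Q[:,0]); Q=Q[abs(r)<.006]
print(np.degrees(np.arctan(f[0])),np.polyval(f,.527),np.percentile(Q[:,2],97),len(Q))
y=np.polyval(f,.527)
chain(([.527,y,.15],yawx(184.3)),([.527,y,.118],yawx(184.3)))
E
```

```text
0.4628789750054136 0.5905409004259685
3.9718651179855824 0.41161156125427356 0.1372626858249637 1686
travel [-0.009, 0.15, 0.505] dr [-0.0004, 0.0003, -0.0011] mm 105 deg 0
travel [0.0, 0.0, 0.16] dr [0.0, 0.0, 0.0] mm 32 deg 0
```

jog_arm(increments=[{"travel":[-0.009,0.15,0.505],"dr":[0,0,0],"fingers":0.5},{"travel":[-0.009,0.15,0.505],"dr":[0,0,0],"fingers":0.5},{"travel":[-0.009,0.15,0.505],"dr":[0,0,0],"fingers":0.5},{"travel":[-0.009,0.15,0.67],"dr":[0,0,0],"fingers":0.5},{"travel":[-0.009,0.15,0.67],"dr":[0,0,0],"fingers":0.5},{"travel":[-0.009,0.15,0.67],"dr":[0,0,0],"fingers":0},{"travel":[-0.009,0.15,0.67],"dr":[0,0,0],"fingers":0},{"travel":[-0.009,0.15,0.67],"dr":[0,0,0],"fingers":0},{"travel":[-0.009,0.15,0.67],"dr":[0,0,0],"fingers":0},{"travel":[-0.009,0.15,0.67],"dr":[0,0,0],"fingers":0}])

```text
t: 5.08
ee_pos: [0.5257, 0.4133, 0.1172]
tcp_rot: [-0.119, 3.139, -0.001]
ft_force: [-0.7, -1.7, 2.5]
width: 0.01
grip_force: 30.0
```

```bash
python3 - <<'E'
from h import *
show(); p=st()['ee_pos']
chain((p-.13*XC,None),(p-.27*XC,None))
E
```

```text
t 5.08 p [0.5257 0.4133 0.1172] w 0.01 g 30.000295042991638 F [-0.6668 -1.6617  2.4535] q [-0.0859  0.5758 -0.8653  1.5031  0.4497  1.2712  0.6411]
[[-0.9971 -0.0755  0.0005]
 [-0.0755  0.9971 -0.0008]
 [-0.0004 -0.0008 -1.    ]]
travel [0.005, -0.65, 0.001] dr [0.0, 0.0, 0.0] mm 130 deg 0
travel [0.005, -0.7, 0.001] dr [0.0, 0.0, 0.0] mm 140 deg 0
```

jog_arm(increments=[{"travel":[0,-0.1,0],"dr":[0,0,0],"fingers":0},{"travel":[0,-0.25,0],"dr":[0,0,0],"fingers":0},{"travel":[0.001,-0.4,0],"dr":[0,0,0],"fingers":0},{"travel":[0.002,-0.55,0],"dr":[0,0,0],"fingers":0},{"travel":[0.003,-0.65,0],"dr":[0,0,0],"fingers":0},{"travel":[0.005,-0.7,0],"dr":[0,0,0],"fingers":0},{"travel":[0.005,-0.7,0],"dr":[0,0,0],"fingers":0}])

```text
t: 5.95
ee_pos: [0.5355, 0.273, 0.1171]
tcp_rot: [-0.117, 3.139, -0.002]
ft_force: [0.5, -1.1, 4.0]
width: 0.0097
grip_force: 30.0
```

jog_arm(increments=[{"travel":[0,-0.1,0],"dr":[0,0,0],"fingers":0},{"travel":[0,-0.25,0],"dr":[0,0,0],"fingers":0},{"travel":[0.001,-0.38,0],"dr":[0,0,0],"fingers":0},{"travel":[0.002,-0.5,0],"dr":[0,0,0],"fingers":0},{"travel":[0.003,-0.57,0],"dr":[0,0,0],"fingers":0},{"travel":[0.005,-0.61,0],"dr":[0,0,0],"fingers":0},{"travel":[0.005,-0.63,0],"dr":[0,0,0],"fingers":0},{"travel":[0.005,-0.63,0],"dr":[0,0,0],"fingers":0}])

```text
t: 6.95
ee_pos: [0.5442, 0.1492, 0.1171]
tcp_rot: [-0.12, 3.138, 0.002]
ft_force: [2.0, 3.4, 3.0]
width: 0.0104
grip_force: 30.0
```

```bash
python3 - <<'E'
from h import *
show(); p=st()['ee_pos']
print(XC@(p-np.array([.5257,.4133,.1172])))
E
```

```text
t 6.95 p [0.5442 0.1492 0.1171] w 0.0104 g 30.00224232673645 F [2.0368 3.3646 3.006 ] q [ 0.4518  0.3402 -0.9     1.7743  0.2883  1.1642  1.1119]
[[-0.9971 -0.0765  0.0017]
 [-0.0765  0.9971  0.001 ]
 [-0.0018  0.0009 -1.    ]]
-0.2647117254865583
```

jog_arm(increments=[{"travel":[0,0,0],"dr":[0,0,0],"fingers":0.4},{"travel":[0,0,0],"dr":[0,0,0],"fingers":0.4},{"travel":[0,0,0],"dr":[0,0,0],"fingers":0.4},{"travel":[0,0,-0.3],"dr":[0,0,0],"fingers":0.4},{"travel":[0,0,-0.7],"dr":[0,0,0],"fingers":0.6},{"travel":[0,0,-1],"dr":[0,0,0],"fingers":0.6},{"travel":[0,0,-1],"dr":[0,0,0],"fingers":0.6},{"travel":[0,0,-1],"dr":[0,0,0],"fingers":0.6}])

```text
t: 7.95
ee_pos: [0.5437, 0.1483, 0.317]
tcp_rot: [-0.119, 3.138, -0.001]
ft_force: [-0.5, 0.3, -0.6]
width: 0.0516
grip_force: 0.0
```

```bash
python3 - <<'E'
from h import *
show()
snap('top','top1'); c=snap('wrist','w2')
P=cloud(c)
a=c['pixels'][:,:,::-1]
P1=cloud(load('top1'));Z=P1[...,2]
hs=cv2.cvtColor(load('top1')['pixels'],cv2.COLOR_RGB2HSV)
m=(hs[...,0]>100)&(hs[...,0]<130)&(hs[...,1]>120)&(P1[...,1]>.33)&(P1[...,1]<.42)&(Z>.09)&(P1[...,0]<.75)
Q=P1[m];print(len(Q),cv2.minAreaRect(Q[:,:2].astype(np.float32)),np.percentile(Q[:,2],[5,50,95]))
E
```

```text
t 7.95 p [0.5437 0.1483 0.317 ] w 0.0516 g 0.0 F [-0.4842  0.2755 -0.6299] q [ 0.508   0.2027 -0.9497  1.4919  0.1654  1.5306  1.2079]
[[-0.9971 -0.0756  0.0009]
 [-0.0756  0.9971 -0.0004]
 [-0.0009 -0.0005 -1.    ]]
767 ((0.4906911253929138, 0.38276416063308716), (0.24721179902553558, 0.028104696422815323), 3.5992321968078613) [0.0961 0.1058 0.1234]
```

View pics/top1.png

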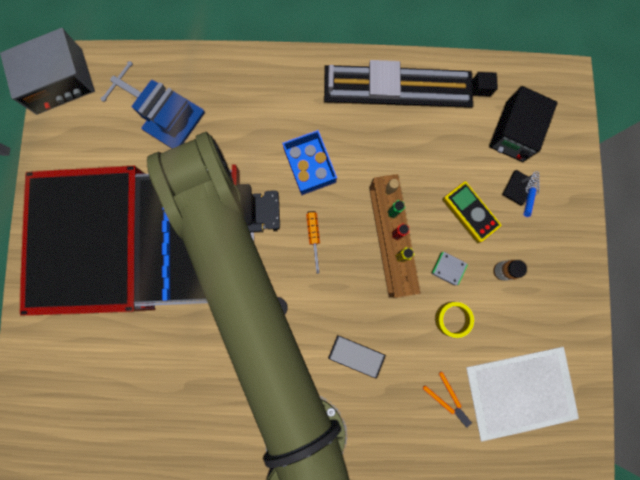

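View pics/w2.png

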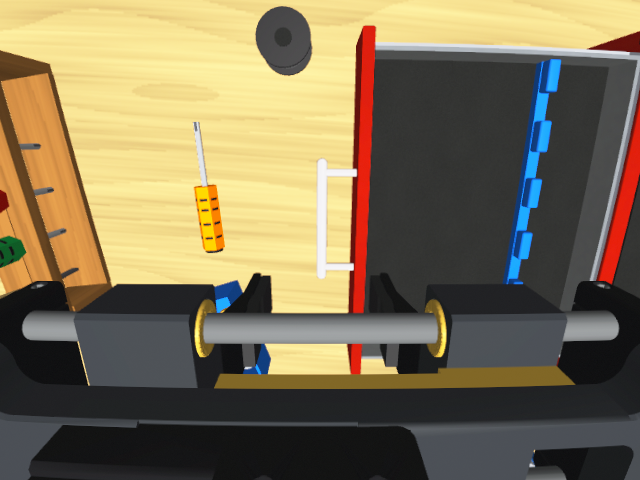

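The drawer is fully out, the rail with blue teeth sits at wrist pixels x≈515–550, and the orange driver is unmoved. I'll check the notch positions against the teeth.

```bash
python3 - <<'E'
from h import *
PO=np.array([.527,.4116,.132])-.2647*XC
c=load('w2');P=cloud(c);hs=cv2.cvtColor(c['pixels'],cv2.COLOR_RGB2HSV)
m=(hs[...,0]>95)&(hs[...,0]<125)&(hs[...,1]>120)&(P[...,2]>.1165)&(P[...,2]<.13)&(P[...,1]>.33)
n,l,s,_=cv2.connectedComponentsWithStats(m.astype(np.uint8))
for i in range(1,n):
    if s[i,4]>40:
        q=P[l==i]-PO; a,b=q@XC,q@YC; print(s[i,4],'xc',a.min(),a.max(),'yc',b.min(),b.max(),'z',np.median(q[:,2]))
# front panel
m=(P[...,2]>.143)&(P[...,2]<.153)&(P[...,1]<.25)&(P[...,1]>.15);q=P[m]-PO;print('panel',np.percentile(q@XC,[1,50,99]))
# orange
c=load('top1')
for f in('top1','w2'):
    c=load(f);P=cloud(c);hs=cv2.cvtColor(c['pixels'],cv2.COLOR_RGB2HSV)
    m=(hs[...,0]>8)&(hs[...,0]<22)&(hs[...,1]>200)&(P[...,2]>.012)&(P[...,2]<.045)&(P[...,0]>.5)&(P[...,0]<.68)&(abs(P[...,1])<.09)
    q=P[m];print(f,len(q),cv2.minAreaRect(q[:,:2].astype(np.float32)),np.percentile(q[:,2],95))
E
```

```text
426 xc 0.2258202329053022 0.23936032407714045 yc 0.13380488906502205 0.1644361406568424 z -0.011198242060727698
395 xc 0.22618029293108208 0.23929936912937133 yc 0.07358702204114662 0.10501118630925019 z -0.011348160957106834
350 xc 0.22622428585984652 0.23993465491537797 yc 0.014241788511055975 0.04521421065611983 z -0.011465112264998412
334 xc 0.22644422000590733 0.2398281122038504 yc -0.04526254070303068 -0.013690083329893578 z -0.011593861369306874
panel [0.0363 0.0422 0.0486]
top1 295 ((0.5822150111198425, -0.007594678550958633), (0.08996092528104782, 0.028270693495869637), 7.673923969268799) 0.031364429299598526
w2 693 ((0.5806599855422974, -0.007048550993204117), (0.09215153753757477, 0.030293451622128487), 7.785528182983398) 0.027624423304173584
```

Notches agree with the spec to under 1 mm. Orange first.

```bash
python3 - <<'E'
from h import *
g=np.array([.581,-.007,0])
chain((g+[0,0,.18],yawx(187.7)),(g+[0,0,.05],yawx(187.7)),(g+[0,0,.005],yawx(187.7)))
E
```

```text
travel [-0.134, -0.786, 0.674] dr [-0.0002, -0.001, -0.0187] mm 209 deg 3
travel [0.0, 0.0, 0.65] dr [0.0, 0.0, 0.0] mm 130 deg 0
travel [0.0, 0.0, 0.225] dr [0.0, 0.0, 0.0] mm 45 deg 0
```

jog_arm(increments=[{"travel":[-0.134,-0.786,0.3],"dr":[0,0,-0.0187],"fingers":0.55},{"travel":[-0.134,-0.786,0.3],"dr":[0,0,-0.0187],"fingers":0.55},{"travel":[-0.134,-0.786,0.5],"dr":[0,0,-0.0187],"fingers":0.55},{"travel":[-0.134,-0.786,0.674],"dr":[0,0,-0.0187],"fingers":0.55},{"travel":[-0.134,-0.786,0.674],"dr":[0,0,-0.0187],"fingers":0.55},{"travel":[-0.134,-0.786,0.674],"dr":[0,0,-0.0187],"fingers":0.55}])

```text
t: 8.8
ee_pos: [0.5823, -0.0051, 0.1826]
tcp_rot: [-0.214, 3.134, 0.001]
ft_force: [0.5, 0.4, 0.4]
width: 0.0483
grip_force: 0.0
```

```bash
python3 - <<'E'
from h import *
show()
c=snap('wrist','w3');P=cloud(c);hs=cv2.cvtColor(c['pixels'],cv2.COLOR_RGB2HSV)
m=(hs[...,0]>8)&(hs[...,0]<22)&(hs[...,1]>200)&(P[...,2]>.012)&(P[...,2]<.045)&(P[...,0]>.5)&(P[...,0]<.68)&(abs(P[...,1])<.09)
q=P[m];print(len(q),cv2.minAreaRect(q[:,:2].astype(np.float32)),np.percentile(q[:,2],95))
g=np.array([.581,-.007,0])
chain((g+[0,0,.05],yawx(187.7)),(g+[0,0,.005],yawx(187.7)))
E
```

```text
t 8.8 p [ 0.5823 -0.0051  0.1826] w 0.0483 g 0.0 F [0.5309 0.4429 0.441 ] q [ 0.6805  0.304  -0.8525  1.6557  0.2362  1.2896  1.4918]
[[-0.9907 -0.1358  0.0002]
 [-0.1358  0.9907  0.0006]
 [-0.0003  0.0006 -1.    ]]
2621 ((0.5805487632751465, -0.0077943503856658936), (0.09328069537878036, 0.031574901193380356), 7.073734283447266) 0.027823117201249137
travel [0.012, -0.009, 0.667] dr [-0.0, 0.0007, 0.0007] mm 134 deg 0
travel [0.0, 0.0, 0.225] dr [0.0, 0.0, 0.0] mm 45 deg 0
```

jog_arm(increments=[{"travel":[0.01,-0.012,0.3],"dr":[0,0,0],"fingers":0.55},{"travel":[0.01,-0.012,0.6],"dr":[0,0,0],"fingers":0.55},{"travel":[0.01,-0.012,0.8],"dr":[0,0,0],"fingers":0.55},{"travel":[0.01,-0.012,0.885],"dr":[0,0,0],"fingers":0.55},{"travel":[0.01,-0.012,0.885],"dr":[0,0,0],"fingers":0.55},{"travel":[0.01,-0.012,0.885],"dr":[0,0,0],"fingers":0.2},{"travel":[0.01,-0.012,0.885],"dr":[0,0,0],"fingers":0},{"travel":[0.01,-0.012,0.885],"dr":[0,0,0],"fingers":0},{"travel":[0.01,-0.012,0.885],"dr":[0,0,0],"fingers":0}])

```text
t: 9.98
ee_pos: [0.5818, -0.0091, 0.0066]
tcp_rot: [-0.211, 3.132, -0.001]
ft_force: [-0.6, 0.2, 6.0]
width: 0.0307
grip_force: 30.0
```

```bash
cat >> h.py <<'E'
PO=np.array([.527,.4116,.132])-.2647*XC
def slot(yc,xc=.145): return PO+xc*XC+yc*YC
E
python3 - <<'E'
from h import *
show(); p=st()['ee_pos']; s=slot(-.12); print(s)
chain(([p[0],p[1],.2],None),([.62,.12,.23],yawx(150)),([s[0],s[1],.23],yawx(93.9)),([s[0],s[1],.103],None))
E
```

```text
t 9.97 p [ 0.5818 -0.0091  0.0066] w 0.0307 g 29.99958649277687 F [-0.5593  0.1881  6.004 ] q [ 0.5989  0.495  -0.7631  1.8209  0.4058  0.9857  1.3724]
[[-0.991  -0.134   0.0026]
 [-0.134   0.991  -0.0006]
 [-0.0025 -0.0009 -1.    ]]
[0.6549 0.3003 0.132 ]
travel [-0.002, -0.001, -0.967] dr [0.0, 0.0, 0.0] mm 193 deg 0
travel [-0.276, 0.614, -0.15] dr [-0.0, 0.0009, 0.2095] mm 138 deg 38
travel [0.3, 0.868, 0.0] dr [0.0, 0.0, 0.3117] mm 184 deg 56
travel [0.0, 0.0, 0.635] dr [0.0, 0.0, 0.0] mm 127 deg 0
```

jog_arm(increments=[{"travel":[0,0,-0.15],"dr":[0,0,0],"fingers":0},{"travel":[0,0,-0.4],"dr":[0,0,0],"fingers":0},{"travel":[0,0,-0.7],"dr":[0,0,0],"fingers":0},{"travel":[0,0,-0.967],"dr":[0,0,0],"fingers":0},{"travel":[0,0,-0.967],"dr":[0,0,0],"fingers":0},{"travel":[0,0,-0.967],"dr":[0,0,0],"fingers":0}])

```text
t: 10.72
ee_pos: [0.58, -0.0094, 0.1978]
tcp_rot: [0.211, -3.134, 0.001]
ft_force: [-0.5, 0.1, -1.4]
width: 0.0307
grip_force: 30.0
```

jog_arm(increments=[{"travel":[-0.1,0.2,-0.15],"dr":[0,0,0.05],"fingers":0},{"travel":[-0.18,0.4,-0.15],"dr":[0,0,0.1],"fingers":0},{"travel":[-0.276,0.614,-0.15],"dr":[0,0,0.15],"fingers":0},{"travel":[-0.276,0.614,-0.15],"dr":[0,0,0.2095],"fingers":0},{"travel":[-0.276,0.614,-0.15],"dr":[0,0,0.2095],"fingers":0}])

```text
t: 11.35
ee_pos: [0.6177, 0.1202, 0.226]
tcp_rot: [-0.807, -3.033, 0.003]
ft_force: [-0.9, -0.1, -0.6]
width: 0.0304
grip_force: 30.0
```

jog_arm(increments=[{"travel":[0.08,0.22,0],"dr":[0,0,0.06],"fingers":0},{"travel":[0.16,0.45,0],"dr":[0,0,0.12],"fingers":0},{"travel":[0.23,0.67,0],"dr":[0,0,0.18],"fingers":0},{"travel":[0.3,0.868,0],"dr":[0,0,0.24],"fingers":0},{"travel":[0.3,0.868,0],"dr":[0,0,0.29],"fingers":0},{"travel":[0.3,0.868,0],"dr":[0,0,0.3117],"fingers":0},{"travel":[0.3,0.868,0],"dr":[0,0,0.3117],"fingers":0}])

```text
t: 12.22
ee_pos: [0.6537, 0.2989, 0.2268]
tcp_rot: [-2.142, -2.298, 0.004]
ft_force: [-0.2, -0.8, -1.9]
width: 0.0309
grip_force: 30.0
```

```bash
python3 - <<'E'
from h import *
show(); s=slot(-.12)
chain(([s[0],s[1],.13],yawx(93.9)),([s[0],s[1],.105],yawx(93.9)))
snap('wrist','w4')
E
```

```text
t 12.22 p [0.6537 0.2989 0.2268] w 0.0309 g 29.997424855828285 F [-0.1867 -0.8366 -1.8827] q [-0.0684  0.5392 -0.6159  1.2234  0.3031  1.4712 -0.5759]
[[-0.0701  0.9975 -0.0017]
 [ 0.9975  0.07   -0.0018]
 [-0.0017 -0.0019 -1.    ]]
travel [0.008, 0.007, 0.484] dr [-0.0006, 0.0005, 0.0006] mm 97 deg 0
travel [0.0, 0.0, 0.125] dr [0.0, 0.0, 0.0] mm 25 deg 0
```

View pics/w4.png

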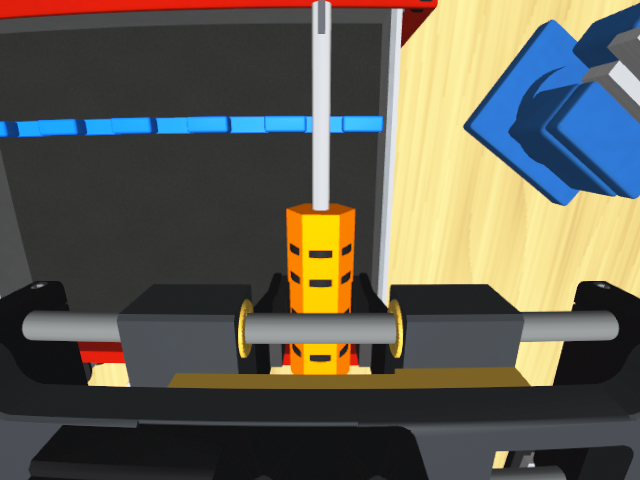

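The wrist view shows the orange shaft straight at x≈320, above the last notch gap (rail at row 125). Lower and release.

jog_arm(increments=[{"travel":[0.008,0.007,0.25],"dr":[0,0,0],"fingers":0},{"travel":[0.008,0.007,0.45],"dr":[0,0,0],"fingers":0},{"travel":[0.008,0.007,0.55],"dr":[0,0,0],"fingers":0},{"travel":[0.008,0.007,0.609],"dr":[0,0,0],"fingers":0},{"travel":[0.008,0.007,0.609],"dr":[0,0,0],"fingers":0}])

```text
t: 12.9
ee_pos: [0.6552, 0.3021, 0.1069]
tcp_rot: [2.144, 2.296, 0.001]
ft_force: [-0.2, 0.4, 0.5]
width: 0.0306
grip_force: 30.0
```

jog_arm(increments=[{"travel":[0,0,0],"dr":[0,0,0],"fingers":0.52},{"travel":[0,0,0],"dr":[0,0,0],"fingers":0.52},{"travel":[0,0,0],"dr":[0,0,0],"fingers":0.52},{"travel":[0,0,-0.2],"dr":[0,0,0],"fingers":0.52},{"travel":[0,0,-0.5],"dr":[0,0,0],"fingers":0.52},{"travel":[0,0,-0.8],"dr":[0,0,0],"fingers":0.52},{"travel":[0,0,-0.95],"dr":[0,0,0],"fingers":0.52},{"travel":[0,0,-0.95],"dr":[0,0,0],"fingers":0.52}])

```text
t: 13.9
ee_pos: [0.6558, 0.3032, 0.3006]
tcp_rot: [2.143, 2.294, 0.01]
ft_force: [-0.4, 0.1, 0.1]
width: 0.0454
grip_force: 0.0
```

```bash
cat >> h.py <<'E'
def pickR(t,sgn=1): # tool tilted t deg from down towards D; tool x = down/back side (sgn=1: y=+U)
    a=np.radians(t); return frame(sgn*U, np.cos(a)*DOWN+np.sin(a)*D)
E
python3 - <<'E'
from h import *
show(); c=snap('wrist','w5')
y=RACK-.06*U
# free-space test of a tilted pose near the rack
chain(([.56,.12,.30],yawx(100.47)),([.52,-.04,.30],pickR(45)))
print(pickR(0)[:,0])
E
```

```text
t 13.9 p [0.6558 0.3032 0.3006] w 0.0454 g 0.0 F [-0.3752  0.1463  0.0677] q [-0.0918  0.5247 -0.6215  1.0943  0.2972  1.5994 -0.5678]
[[-0.068   0.9977  0.0058]
 [ 0.9977  0.068   0.003 ]
 [ 0.0026  0.006  -1.    ]]
travel [-0.878, -0.537, -0.013] dr [0.0008, -0.0002, -0.0365] mm 206 deg 7
travel [-0.75, -0.342, 0.0] dr [-0.0, -0.25, -0.0] mm 165 deg 45
[-0.1817  0.9834  0.    ]
```

jog_arm(increments=[{"travel":[-0.25,-0.15,0],"dr":[0,0,-0.01],"fingers":0.52},{"travel":[-0.55,-0.33,0],"dr":[0,0,-0.02],"fingers":0.52},{"travel":[-0.878,-0.537,-0.013],"dr":[0,0,-0.0365],"fingers":0.52},{"travel":[-0.878,-0.537,-0.013],"dr":[0,0,-0.0365],"fingers":0.52},{"travel":[-0.878,-0.537,-0.013],"dr":[0,0,-0.0365],"fingers":0.52}])

```text
t: 14.58
ee_pos: [0.559, 0.1168, 0.2978]
tcp_rot: [-2.015, -2.41, 0.004]
ft_force: [-0.1, -0.1, 0.4]
width: 0.0452
grip_force: 0.0
```

jog_arm(increments=[{"travel":[-0.3,-0.15,0],"dr":[0,-0.06,0],"fingers":0.52},{"travel":[-0.6,-0.3,0],"dr":[0,-0.12,0],"fingers":0.52},{"travel":[-0.75,-0.342,0],"dr":[0,-0.18,0],"fingers":0.52},{"travel":[-0.75,-0.342,0],"dr":[0,-0.25,0],"fingers":0.52},{"travel":[-0.75,-0.342,0],"dr":[0,-0.25,0],"fingers":0.52},{"travel":[-0.75,-0.342,0],"dr":[0,-0.25,0],"fingers":0.52}])

```text
t: 15.32
ee_pos: [0.52, -0.039, 0.2979]
tcp_rot: [1.572, 1.896, -0.651]
ft_force: [0.4, -1.2, 1.3]
width: 0.0453
grip_force: 0.0
```

```bash
python3 - <<'E'
from h import *
show(); print(pickR(45))
chain(([.52,-.07,.26],pickR(85)))
# check orange in drawer from w5
c=load('w5');P=cloud(c);hs=cv2.cvtColor(c['pixels'],cv2.COLOR_RGB2HSV)
m=(hs[...,0]>8)&(hs[...,0]<22)&(hs[...,1]>200)&(P[...,2]>.105)&(P[...,2]<.15)&(P[...,1]>.2)
q=P[m]-PO;print(len(q),'xc',np.percentile(q@XC,[1,99]),'yc',np.percentile(q@YC,[1,50,99]),'z',np.percentile(q[:,2],95))
E
```

```text
t 15.32 p [ 0.52   -0.039   0.2979] w 0.0453 g 0.0 F [ 0.4214 -1.243   1.3122] q [ 0.1701  0.1073 -0.6874  1.7947  0.7942  1.5895 -0.4596]
[[-0.1322  0.9829  0.1281]
 [ 0.6968  0.184  -0.6933]
 [-0.705  -0.0024 -0.7092]]
[[-0.1285  0.9834  0.1285]
 [ 0.6953  0.1817 -0.6953]
 [-0.7071  0.     -0.7071]]
travel [0.025, -0.028, 0.242] dr [0.0004, -0.2232, 0.001] mm 49 deg 40
1209 xc [0.1025 0.1938] yc [-0.1369 -0.1257 -0.1052] z -0.006983468990410426
```

jog_arm(increments=[{"travel":[0.025,-0.028,0.242],"dr":[0,-0.2232,0],"fingers":0.52},{"travel":[0.025,-0.028,0.242],"dr":[0,-0.2232,0],"fingers":0.52},{"travel":[0.025,-0.028,0.242],"dr":[0,-0.2232,0],"fingers":0.52},{"travel":[0.025,-0.028,0.242],"dr":[0,-0.2232,0],"fingers":0.52},{"travel":[0.025,-0.028,0.242],"dr":[0,-0.2232,0],"fingers":0.52},{"travel":[0.025,-0.028,0.242],"dr":[0,-0.2232,0],"fingers":0.52}])

```text
t: 16.08
ee_pos: [0.5202, -0.0722, 0.2623]
tcp_rot: [1.134, 1.356, -1.037]
ft_force: [-0.0, -0.3, -0.5]
width: 0.045
grip_force: 0.0
```

```bash
python3 - <<'E'
from h import *
show(); snap('side','s2')
# measured handle axes from wrist-independent top0: yellow target
Y=RACK-.06*U; 
for t in (85,70):
    N=pickR(t); g=Y+[0,0,.15]+.010*N[:,2]
    print(t,g); chain((g-.10*N[:,2],N),(g,N))
E
```

```text
t 16.07 p [ 0.5202 -0.0722  0.2623] w 0.045 g 0.0 F [-0.0413 -0.3264 -0.5342] q [-0.0978  0.5083 -0.5995  1.9609  1.3368  2.0016 -0.9592]
[[-0.0136  0.9839  0.1783]
 [ 0.0857  0.1788 -0.9801]
 [-0.9962  0.0019 -0.0868]]
85 [ 0.4988 -0.2543  0.1491]
travel [0.49, -0.271, 0.423] dr [-0.0008, 0.0002, -0.0012] mm 140 deg 0
travel [0.0, -0.0, 0.5] dr [0.0, 0.0, 0.0] mm 100 deg 0
70 [ 0.4987 -0.2537  0.1466]
travel [0.373, -0.271, 0.438] dr [-0.0006, 0.0835, -0.0013] mm 127 deg 15
travel [0.0, -0.0, 0.5] dr [0.0, 0.0, 0.0] mm 100 deg 0
```

View pics/s2.png

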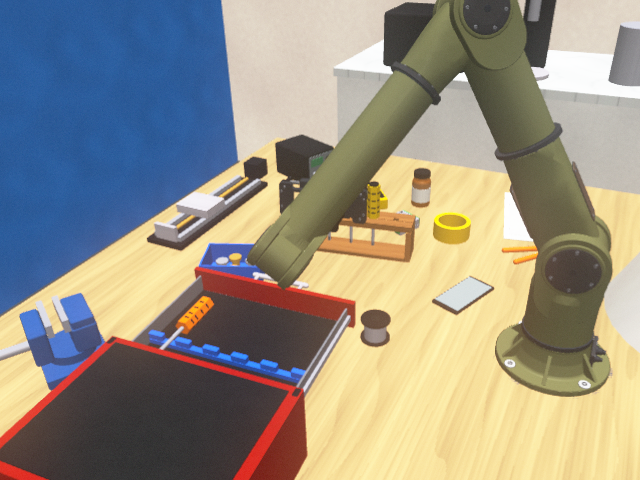

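The side view shows orange in the far notch and the arm reaching the tilted pose, with j6 near its limit. I'll use a 70° tilt for picking and -20° for placing.

```bash
cat >> h.py <<'E'
PT=70
def placeR(t=90-PT):
    a=np.radians(t); return frame(-YC, np.cos(a)*DOWN+np.sin(a)*XC)
def pk(k,h=.15,adv=.008):
    N=pickR(PT); return RACK+k*.06*U+[0,0,h]+adv*N[:,2],N
E
python3 - <<'E'
from h import *
g,N=pk(-1); chain((g-.10*N[:,2],N),(g,N)); print(g)
print(placeR()@N.T@np.array([0,0,1]),-XC)
E
```

```text
travel [0.371, -0.271, 0.429] dr [-0.0006, 0.0835, -0.0013] mm 126 deg 15
travel [0.0, -0.0, 0.5] dr [0.0, 0.0, 0.0] mm 100 deg 0
[ 0.4984 -0.2519  0.1473]
[ 0.068  -0.9977  0.    ] [ 0.068  -0.9977 -0.    ]
```

jog_arm(increments=[{"travel":[0.15,-0.11,0.17],"dr":[0,0.033,0],"fingers":0.55},{"travel":[0.28,-0.2,0.32],"dr":[0,0.06,0],"fingers":0.55},{"travel":[0.371,-0.271,0.429],"dr":[0,0.0835,-0.001],"fingers":0.55},{"travel":[0.371,-0.271,0.429],"dr":[0,0.0835,-0.001],"fingers":0.55},{"travel":[0.371,-0.271,0.429],"dr":[0,0.0835,-0.001],"fingers":0.55}])

```text
t: 16.75
ee_pos: [0.4818, -0.1589, 0.1821]
tcp_rot: [1.299, 1.56, -0.911]
ft_force: [0.2, -0.2, -0.3]
width: 0.0479
grip_force: 0.0
```

```bash
python3 - <<'E'
from h import *
show(); g,N=pk(-1); chain((g,N),(g+[0,0,.12],N)); 
c=snap('wrist','w6');P=cloud(c);hs=cv2.cvtColor(c['pixels'],cv2.COLOR_RGB2HSV)
for n,lo,hi in (('yel',24,34),('green',45,80)):
    m=(hs[...,0]>lo)&(hs[...,0]<hi)&(hs[...,1]>120)&(P[...,2]>.11)&(P[...,2]<.19)&(P[...,1]>-.27)&(P[...,1]<-.18);q=P[m]-RACK
    if len(q): print(n,len(q),np.percentile(q@U,[2,50,98]),np.percentile(q@D,[2,98]),np.percentile(q[:,2],[2,98]))
E
```

```text
t 16.75 p [ 0.4818 -0.1589  0.1821] w 0.0479 g 0.0 F [ 0.1983 -0.2003 -0.2802] q [ 0.1198  0.3424 -0.6363  2.1515  1.2507  1.6387 -0.9552]
[[-0.0607  0.9833  0.1716]
 [ 0.3338  0.182  -0.9249]
 [-0.9407  0.0011 -0.3393]]
travel [0.004, -0.003, 0.503] dr [0.0002, 0.0009, -0.0003] mm 101 deg 0
travel [-0.564, -0.0, -0.205] dr [0.0, 0.0, 0.0] mm 120 deg 0
yel 303 [-0.0764 -0.0708 -0.0472] [-0.0163  0.0017] [0.1116 0.1884]
green 3358 [0.0433 0.0525 0.0695] [-0.0159 -0.0005] [0.1114 0.181 ]
```

View pics/w6.png

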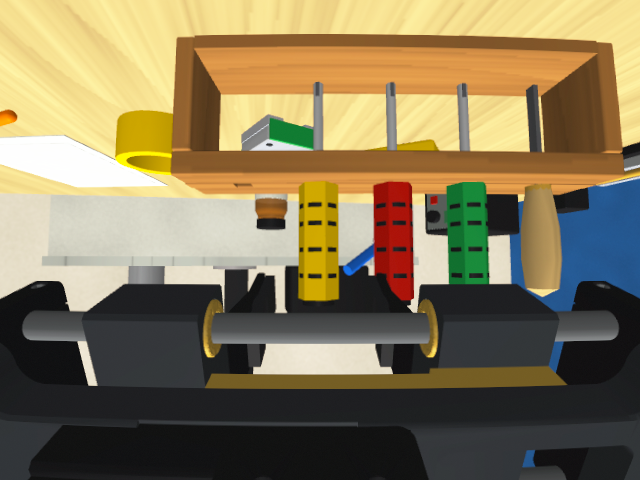

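The (inverted) wrist view shows the yellow handle centred at x≈318 between the fingers at x≈255 and 390, with red clear. Advance, grip and lift.

jog_arm(increments=[{"travel":[0.004,-0.003,0.2],"dr":[0,0,0],"fingers":0.55},{"travel":[0.004,-0.003,0.38],"dr":[0,0,0],"fingers":0.55},{"travel":[0.004,-0.003,0.47],"dr":[0,0,0],"fingers":0.55},{"travel":[0.004,-0.003,0.503],"dr":[0,0,0],"fingers":0.55},{"travel":[0.004,-0.003,0.503],"dr":[0,0,0],"fingers":0.55},{"travel":[0.004,-0.003,0.503],"dr":[0,0,0],"fingers":0.2},{"travel":[0.004,-0.003,0.503],"dr":[0,0,0],"fingers":0},{"travel":[0.004,-0.003,0.503],"dr":[0,0,0],"fingers":0},{"travel":[0.004,-0.003,0.503],"dr":[0,0,0],"fingers":0}])

```text
t: 17.92
ee_pos: [0.4976, -0.2519, 0.1455]
tcp_rot: [1.297, 1.564, -0.914]
ft_force: [0.1, 1.2, 1.1]
width: 0.0305
grip_force: 30.0
```

jog_arm(increments=[{"travel":[-0.1,0,-0.036],"dr":[0,0,0],"fingers":0},{"travel":[-0.25,0,-0.091],"dr":[0,0,0],"fingers":0},{"travel":[-0.4,0,-0.146],"dr":[0,0,0],"fingers":0},{"travel":[-0.564,0,-0.205],"dr":[0,0,0],"fingers":0},{"travel":[-0.564,0,-0.205],"dr":[0,0,0],"fingers":0},{"travel":[-0.564,0,-0.205],"dr":[0,0,0],"fingers":0}])

```text
t: 18.68
ee_pos: [0.4971, -0.252, 0.2644]
tcp_rot: [1.298, 1.565, -0.915]
ft_force: [-0.0, -0.2, -1.7]
width: 0.0302
grip_force: 30.0
```

```bash
cat >> h.py <<'E'
def place_wp(yc,adv=.008,rel=.0015,xc=.145):
    N=placeR(); ax=slot(yc,xc)+[0,0,-.020+rel]; return ax+adv*N[:,2],N
E
python3 - <<'E'
from h import *
show(); g,N=place_wp(.06); print(g)
B=frame(.5*U-.5*YC,np.cos(.44)*DOWN+np.sin(.44)*unit(D-XC))
chain(([.50,-.06,.30],B),([.50,.09,.30],placeR(0)),(g+[0,0,.13],N),(g+[0,0,.02],N),(g,N))
E
```

```text
t 18.68 p [ 0.4971 -0.252   0.2644] w 0.0302 g 29.999611862003803 F [-0.0129 -0.2407 -1.6649] q [ 0.2847  0.1323 -0.5672  2.1415  1.2965  1.469  -0.6845]
[[-0.0656  0.9833  0.1697]
 [ 0.334   0.1819 -0.9248]
 [-0.9403 -0.004  -0.3404]]
[0.4751 0.2908 0.106 ]
travel [0.152, 0.188, -0.946] dr [0.013, 0.2494, 0.0136] mm 195 deg 45
travel [0.673, 0.094, -0.317] dr [0.004, 0.14, 0.018] mm 150 deg 25
travel [1.01, -0.056, 0.32] dr [0.0, 0.1111, -0.0] mm 212 deg 20
travel [-0.188, 0.0, 0.517] dr [0.0, 0.0, 0.0] mm 110 deg 0
travel [-0.034, 0.0, 0.094] dr [0.0, 0.0, 0.0] mm 20 deg 0
```

jog_arm(increments=[{"travel":[0.05,0.06,-0.3],"dr":[0.004,0.06,0.004],"fingers":0},{"travel":[0.1,0.12,-0.6],"dr":[0.008,0.12,0.008],"fingers":0},{"travel":[0.152,0.188,-0.946],"dr":[0.01,0.18,0.01],"fingers":0},{"travel":[0.152,0.188,-0.946],"dr":[0.013,0.23,0.013],"fingers":0},{"travel":[0.152,0.188,-0.946],"dr":[0.013,0.2494,0.0136],"fingers":0},{"travel":[0.152,0.188,-0.946],"dr":[0.013,0.2494,0.0136],"fingers":0}])

```text
t: 19.42
ee_pos: [0.4999, -0.0616, 0.2999]
tcp_rot: [1.844, 2.084, -0.414]
ft_force: [-0.2, -0.5, -1.1]
width: 0.0304
grip_force: 30.0
```

jog_arm(increments=[{"travel":[0.25,0.035,-0.12],"dr":[0.002,0.05,0.007],"fingers":0},{"travel":[0.5,0.07,-0.24],"dr":[0.003,0.1,0.013],"fingers":0},{"travel":[0.673,0.094,-0.317],"dr":[0.004,0.14,0.018],"fingers":0},{"travel":[0.673,0.094,-0.317],"dr":[0.004,0.14,0.018],"fingers":0},{"travel":[0.673,0.094,-0.317],"dr":[0.004,0.14,0.018],"fingers":0}])

```text
t: 20.05
ee_pos: [0.4996, 0.0891, 0.2995]
tcp_rot: [2.142, 2.295, -0.006]
ft_force: [-0.5, 0.8, -0.3]
width: 0.0302
grip_force: 30.0
```

jog_arm(increments=[{"travel":[0.25,-0.014,0],"dr":[0,0.04,0],"fingers":0},{"travel":[0.5,-0.028,0.05],"dr":[0,0.08,0],"fingers":0},{"travel":[0.8,-0.042,0.15],"dr":[0,0.111,0],"fingers":0},{"travel":[1,-0.056,0.3],"dr":[0,0.1111,0],"fingers":0},{"travel":[1,-0.056,0.32],"dr":[0,0.1111,0],"fingers":0},{"travel":[1,-0.056,0.32],"dr":[0,0.1111,0],"fingers":0}])

```text
t: 20.8
ee_pos: [0.4754, 0.2877, 0.2359]
tcp_rot: [-1.958, -2.097, -0.342]
ft_force: [0.3, -0.7, 0.2]
width: 0.0301
grip_force: 30.0
```

```bash
python3 - <<'E'
from h import *
show(); snap('wrist','w7'); g,N=place_wp(.06); chain((g+[0,0,.02],N),(g,N))
E
```

```text
t 20.8 p [0.4754 0.2877 0.2359] w 0.0301 g 29.999295584857464 F [ 0.2841 -0.7011  0.1637] q [ 0.2663  0.0636 -0.6631  1.7833 -0.3086  1.2104 -0.2295]
[[-0.0646  0.9976 -0.0232]
 [ 0.9385  0.0687  0.3385]
 [ 0.3393  0.0001 -0.9407]]
travel [-0.172, -0.005, 0.526] dr [0.0005, 0.0008, -0.0001] mm 111 deg 0
travel [-0.034, 0.0, 0.094] dr [0.0, 0.0, 0.0] mm 20 deg 0
```

View pics/w7.png

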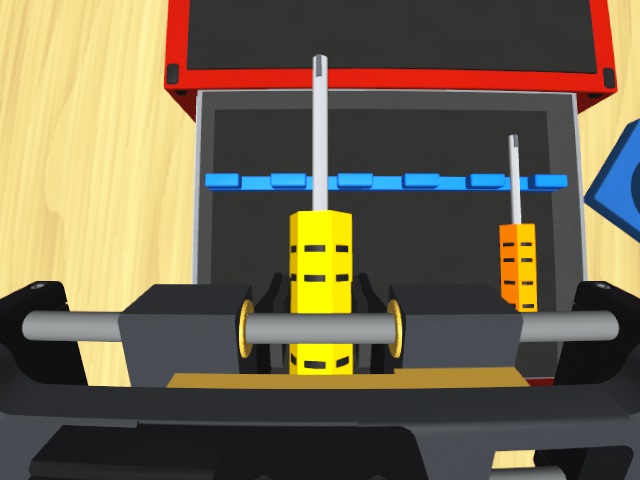

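Yellow is held level and straight at x≈320 over the second notch gap, and orange rests in its own notch (shaft x≈515). Lower and release.

jog_arm(increments=[{"travel":[-0.08,-0.002,0.25],"dr":[0,0,0],"fingers":0},{"travel":[-0.14,-0.004,0.43],"dr":[0,0,0],"fingers":0},{"travel":[-0.172,-0.005,0.526],"dr":[0,0,0],"fingers":0},{"travel":[-0.19,-0.005,0.58],"dr":[0,0,0],"fingers":0},{"travel":[-0.206,-0.005,0.62],"dr":[0,0,0],"fingers":0},{"travel":[-0.206,-0.005,0.62],"dr":[0,0,0],"fingers":0}])

```text
t: 21.6
ee_pos: [0.4752, 0.2921, 0.1066]
tcp_rot: [-1.958, -2.096, -0.347]
ft_force: [-0.2, 0.4, -0.8]
width: 0.0303
grip_force: 30.0
```

```bash
python3 - <<'E'
from h import *
show(); g,N=place_wp(.06);p=st()['ee_pos']; print(g-p)
rg,RN=pk(0)
B=frame(.5*U-.5*YC,np.cos(.7)*DOWN+np.sin(.7)*unit(D-XC))
chain((p+[0,0,.05],None),([.49,.21,.30],placeR(0)),([.53,.05,.28],B),(rg-.1*RN[:,2],RN),(rg,RN),(rg+[0,0,.12],RN))
E
```

```text
t 21.6 p [0.4752 0.2921 0.1066] w 0.0303 g 29.99936230480671 F [-0.1677  0.4175 -0.7785] q [ 0.2314  0.1993 -0.6681  1.9347 -0.2518  0.9403 -0.2135]
[[-0.0643  0.9977 -0.0212]
 [ 0.9377  0.0676  0.3407]
 [ 0.3414  0.002  -0.9399]]
[-0.0001 -0.0013 -0.0006]
travel [0.085, 0.001, -0.235] dr [0.0, 0.0, 0.0] mm 50 deg 0
travel [-0.145, 0.047, -0.816] dr [0.0007, -0.1109, -0.0] mm 166 deg 20
travel [-0.812, 0.145, 0.1] dr [-0.0064, -0.2228, -0.0175] mm 166 deg 40
travel [-0.441, -0.073, 1.016] dr [-0.0151, -0.166, -0.0106] mm 222 deg 30
travel [0.0, 0.0, 0.5] dr [0.0, 0.0, 0.0] mm 100 deg 0
travel [-0.564, -0.0, -0.205] dr [0.0, 0.0, 0.0] mm 120 deg 0
```

jog_arm(increments=[{"travel":[0,0,0],"dr":[0,0,0],"fingers":0.52},{"travel":[0,0,0],"dr":[0,0,0],"fingers":0.52},{"travel":[0,0,0],"dr":[0,0,0],"fingers":0.52},{"travel":[0,0,-0.15],"dr":[0,0,0],"fingers":0.52},{"travel":[0,0,-0.4],"dr":[0,0,0],"fingers":0.52},{"travel":[0,0,-0.7],"dr":[0,0,0],"fingers":0.52},{"travel":[0,0,-0.9],"dr":[0,0,0],"fingers":0.52},{"travel":[0,0,-0.9],"dr":[0,0,0],"fingers":0.52}])

```text
t: 22.6
ee_pos: [0.4808, 0.2304, 0.2787]
tcp_rot: [-1.961, -2.098, -0.353]
ft_force: [-0.5, 0.5, -0.9]
width: 0.0453
grip_force: 0.0
```

```bash
cat >> h.py <<'E'
def topick(k):
    rg,RN=pk(k); x=(RACK+k*.06*U)[0]
    B=frame(.5*U-.5*YC,np.cos(.6)*DOWN+np.sin(.6)*unit(D-XC))
    chain(([x,.06,.30],B),(rg-.1*RN[:,2],RN),(rg,RN),(rg+[0,0,.12],RN))
E
python3 - <<'E'
from h import *
show(); topick(0)
c=snap('wrist','w8');P=cloud(c);hs=cv2.cvtColor(c['pixels'],cv2.COLOR_RGB2HSV)
m=(hs[...,0]>24)&(hs[...,0]<34)&(hs[...,1]>150)&(P[...,2]>.105)&(P[...,2]<.15)&(P[...,1]>.2)
q=P[m]-PO;print(len(q),'xc',np.percentile(q@XC,[1,99]),'yc',np.percentile(q@YC,[1,50,99]),'z',np.percentile(q[:,2],95))
E
```

```text
t 22.6 p [0.4808 0.2304 0.2787] w 0.0453 g 0.0 F [-0.5369  0.4601 -0.8795] q [ 0.3572  0.0031 -0.6183  1.7483 -0.3486  1.3279 -0.1197]
[[-0.0647  0.9978 -0.0152]
 [ 0.9378  0.066   0.3408]
 [ 0.3411  0.0078 -0.94  ]]
travel [-0.787, 0.32, -0.396] dr [0.0001, -0.3016, -0.0198] mm 188 deg 54
travel [-0.511, -0.208, 1.068] dr [-0.0147, -0.1978, -0.0114] mm 240 deg 36
travel [0.0, 0.0, 0.5] dr [0.0, 0.0, 0.0] mm 100 deg 0
travel [-0.564, -0.0, -0.205] dr [0.0, 0.0, 0.0] mm 120 deg 0
3159 xc [0.1004 0.1885] yc [-0.1272  0.0539  0.0734] z -0.005911329307871987
```

jog_arm(increments=[{"travel":[-0.25,0.1,-0.13],"dr":[0,-0.06,-0.004],"fingers":0.55},{"travel":[-0.5,0.2,-0.26],"dr":[0,-0.12,-0.008],"fingers":0.55},{"travel":[-0.787,0.32,-0.396],"dr":[0,-0.18,-0.012],"fingers":0.55},{"travel":[-0.787,0.32,-0.396],"dr":[0,-0.24,-0.016],"fingers":0.55},{"travel":[-0.787,0.32,-0.396],"dr":[0,-0.3016,-0.0198],"fingers":0.55},{"travel":[-0.787,0.32,-0.396],"dr":[0,-0.3016,-0.0198],"fingers":0.55},{"travel":[-0.787,0.32,-0.396],"dr":[0,-0.3016,-0.0198],"fingers":0.55}])

```text
t: 23.52
ee_pos: [0.5541, 0.0606, 0.2951]
tcp_rot: [1.744, 1.988, -0.546]
ft_force: [-1.0, -0.6, 0.4]
width: 0.0477
grip_force: 0.0
```

jog_arm(increments=[{"travel":[-0.16,-0.05,0.25],"dr":[-0.004,-0.05,-0.003],"fingers":0.55},{"travel":[-0.32,-0.1,0.5],"dr":[-0.008,-0.1,-0.006],"fingers":0.55},{"travel":[-0.45,-0.17,0.75],"dr":[-0.012,-0.15,-0.009],"fingers":0.55},{"travel":[-0.511,-0.208,0.95],"dr":[-0.0147,-0.1978,-0.0114],"fingers":0.55},{"travel":[-0.511,-0.208,0.98],"dr":[-0.0147,-0.1978,-0.0114],"fingers":0.55},{"travel":[-0.511,-0.208,0.98],"dr":[-0.0147,-0.1978,-0.0114],"fingers":0.55},{"travel":[-0.511,-0.208,0.98],"dr":[-0.0147,-0.1978,-0.0114],"fingers":0.55}])

```text
t: 24.4
ee_pos: [0.5389, -0.1369, 0.1948]
tcp_rot: [1.301, 1.567, -0.908]
ft_force: [-0.2, 0.3, 0.5]
width: 0.0476
grip_force: 0.0
```

```bash
python3 - <<'E'
from h import *
show(); g,N=pk(0); chain((g-.05*N[:,2],N),(g,N),(g+[0,0,.12],N)); snap('wrist','w9')
c=load('w9');cv2.imwrite('pics/w9c.png',c['pixels'][:,:,::-1][150:400])
E
```

```text
t 24.4 p [ 0.5389 -0.1369  0.1948] w 0.0476 g 0.0 F [-0.1557  0.2551  0.5145] q [ 0.0076  0.3988 -0.5215  2.008   1.2552  1.6465 -0.8797]
[[-0.0636  0.983   0.1723]
 [ 0.3392  0.1837 -0.9226]
 [-0.9386 -0.0003 -0.3451]]
travel [0.042, -0.004, 0.328] dr [0.0006, -0.001, 0.0003] mm 66 deg 0
travel [-0.0, 0.0, 0.25] dr [0.0, 0.0, 0.0] mm 50 deg 0
travel [-0.564, -0.0, -0.205] dr [0.0, 0.0, 0.0] mm 120 deg 0
```

View pics/w9c.png

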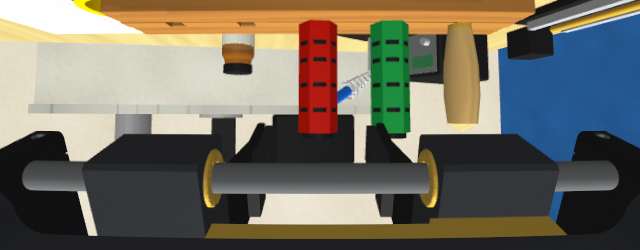

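Red is centred at x≈318 between the fingers, with green beyond the right finger. Continue.

jog_arm(increments=[{"travel":[0.042,-0.004,0.2],"dr":[0,0,0],"fingers":0.55},{"travel":[0.042,-0.004,0.4],"dr":[0,0,0],"fingers":0.55},{"travel":[0.042,-0.004,0.53],"dr":[0,0,0],"fingers":0.55},{"travel":[0.042,-0.004,0.578],"dr":[0,0,0],"fingers":0.55},{"travel":[0.042,-0.004,0.578],"dr":[0,0,0],"fingers":0.55},{"travel":[0.042,-0.004,0.578],"dr":[0,0,0],"fingers":0.2},{"travel":[0.042,-0.004,0.578],"dr":[0,0,0],"fingers":0},{"travel":[0.042,-0.004,0.578],"dr":[0,0,0],"fingers":0},{"travel":[0.042,-0.004,0.578],"dr":[0,0,0],"fingers":0}])

```text
t: 25.58
ee_pos: [0.556, -0.2415, 0.1448]
tcp_rot: [1.296, 1.57, -0.913]
ft_force: [0.5, 0.2, 1.9]
width: 0.0305
grip_force: 30.0
```

jog_arm(increments=[{"travel":[-0.1,0,-0.036],"dr":[0,0,0],"fingers":0},{"travel":[-0.25,0,-0.091],"dr":[0,0,0],"fingers":0},{"travel":[-0.4,0,-0.146],"dr":[0,0,0],"fingers":0},{"travel":[-0.564,0,-0.205],"dr":[0,0,0],"fingers":0},{"travel":[-0.564,0,-0.205],"dr":[0,0,0],"fingers":0},{"travel":[-0.564,0,-0.205],"dr":[0,0,0],"fingers":0}])

```text
t: 26.32
ee_pos: [0.5558, -0.2421, 0.2634]
tcp_rot: [1.297, 1.571, -0.915]
ft_force: [0.3, -0.3, -1.9]
width: 0.0306
grip_force: 30.0
```

```bash
cat >> h.py <<'E'
def toplace(yc):
    g,N=place_wp(yc); x=g[0]
    B=frame(.5*U-.5*YC,np.cos(.44)*DOWN+np.sin(.44)*unit(D-XC))
    chain(([x,-.06,.30],B),([x,.1,.30],placeR(0)),(g+[0,0,.13],N),(g+[0,0,.02],N),(g,N))
E
python3 - <<'E'
from h import *
show(); toplace(0)
E
```

```text
t 26.32 p [ 0.5558 -0.2421  0.2634] w 0.0306 g 29.99685052782297 F [ 0.3273 -0.2825 -1.9289] q [ 0.1627  0.243  -0.4501  2.01    1.3204  1.4905 -0.6619]
[[-0.0703  0.9829  0.1701]
 [ 0.337   0.1839 -0.9234]
 [-0.9389 -0.0076 -0.3442]]
travel [0.143, 0.064, -0.921] dr [0.0127, 0.2481, 0.0149] mm 187 deg 45
travel [0.718, 0.1, -0.338] dr [0.004, 0.14, 0.018] mm 160 deg 25
travel [0.972, 0.066, 0.32] dr [0.0, 0.1111, -0.0] mm 205 deg 20
travel [-0.188, 0.0, 0.517] dr [0.0, 0.0, 0.0] mm 110 deg 0
travel [-0.034, 0.0, 0.094] dr [0.0, 0.0, 0.0] mm 20 deg 0
```

jog_arm(increments=[{"travel":[0.05,0.02,-0.3],"dr":[0.004,0.06,0.004],"fingers":0},{"travel":[0.1,0.04,-0.6],"dr":[0.008,0.12,0.008],"fingers":0},{"travel":[0.143,0.064,-0.921],"dr":[0.01,0.18,0.01],"fingers":0},{"travel":[0.143,0.064,-0.921],"dr":[0.0127,0.23,0.0149],"fingers":0},{"travel":[0.143,0.064,-0.921],"dr":[0.0127,0.2481,0.0149],"fingers":0},{"travel":[0.143,0.064,-0.921],"dr":[0.0127,0.2481,0.0149],"fingers":0}])

```text
t: 27.08
ee_pos: [0.535, -0.0617, 0.2998]
tcp_rot: [1.843, 2.084, -0.414]
ft_force: [-0.6, 0.2, -0.1]
width: 0.0305
grip_force: 30.0
```

jog_arm(increments=[{"travel":[0.25,0.035,-0.12],"dr":[0.002,0.05,0.007],"fingers":0},{"travel":[0.5,0.07,-0.24],"dr":[0.003,0.1,0.013],"fingers":0},{"travel":[0.718,0.1,-0.338],"dr":[0.004,0.14,0.018],"fingers":0},{"travel":[0.718,0.1,-0.338],"dr":[0.004,0.14,0.018],"fingers":0},{"travel":[0.718,0.1,-0.338],"dr":[0.004,0.14,0.018],"fingers":0}])

```text
t: 27.7
ee_pos: [0.5347, 0.0995, 0.2991]
tcp_rot: [2.143, 2.296, -0.006]
ft_force: [-0.1, -0.6, -1.5]
width: 0.0307
grip_force: 30.0
```

jog_arm(increments=[{"travel":[0.25,0.016,0],"dr":[0,0.04,0],"fingers":0},{"travel":[0.5,0.033,0.05],"dr":[0,0.08,0],"fingers":0},{"travel":[0.8,0.05,0.15],"dr":[0,0.1111,0],"fingers":0},{"travel":[0.972,0.066,0.3],"dr":[0,0.1111,0],"fingers":0},{"travel":[0.972,0.066,0.32],"dr":[0,0.1111,0],"fingers":0},{"travel":[0.972,0.066,0.32],"dr":[0,0.1111,0],"fingers":0}])

```text
t: 28.45
ee_pos: [0.5354, 0.2935, 0.2357]
tcp_rot: [-1.958, -2.097, -0.342]
ft_force: [0.8, -1.3, -0.7]
width: 0.0305
grip_force: 30.0
```

```bash
cat >> h.py <<'E'
def shaftchk(fn):
    "held driver: shaft pixels in the wrist picture, compared with the image of yellow when held well"
    c=snap('wrist',fn);P=cloud(c);s=st();M=R.from_rotvec(s['tcp_rot']).as_matrix()
    T=(P-s['ee_pos'])@M; g=c['pixels'].astype(int); grey=(g.max(2)-g.min(2)<25)&(g.min(2)>120)
    t=(T[...,0]>.05)&(T[...,0]<.16)&(abs(T[...,1])<.03)&(abs(T[...,2]+.015)<.05)&(np.arange(480)[:,None]<260)&grey
    q=T[t]; A=np.c_[q[:,0],np.ones(len(q))]
    if len(q)>20:
        print('shaft n',len(q),'x',q[:,0].min(),q[:,0].max(),'y fit',np.linalg.lstsq(A,q[:,1],rcond=None)[0],'z fit',np.linalg.lstsq(A,q[:,2],rcond=None)[0])
E
python3 - <<'E'
from h import *
show(); shaftchk('w10'); g,N=place_wp(0); chain((g+[0,0,.02],N),(g,N))
E
```

```text
t 28.45 p [0.5354 0.2935 0.2357] w 0.0305 g 29.996682219207287 F [ 0.7668 -1.2972 -0.7213] q [ 0.1963  0.2023 -0.6174  1.6506 -0.2234  1.2164 -0.2702]
[[-0.064   0.9977 -0.023 ]
 [ 0.9385  0.068   0.3384]
 [ 0.3392  0.0001 -0.9407]]
shaft n 1869 x 0.05004752277409954 0.12004775023746715 y fit [-0.0042 -0.0007] z fit [ 0.3704 -0.0095]
travel [-0.18, -0.006, 0.523] dr [0.0006, 0.0008, -0.0002] mm 111 deg 0
travel [-0.034, 0.0, 0.094] dr [0.0, 0.0, 0.0] mm 20 deg 0
```

The shaft is level and straight to within 0.4°. Lower and release.

jog_arm(increments=[{"travel":[-0.08,-0.002,0.25],"dr":[0,0,0],"fingers":0},{"travel":[-0.14,-0.004,0.43],"dr":[0,0,0],"fingers":0},{"travel":[-0.18,-0.006,0.523],"dr":[0,0,0],"fingers":0},{"travel":[-0.198,-0.006,0.575],"dr":[0,0,0],"fingers":0},{"travel":[-0.214,-0.006,0.617],"dr":[0,0,0],"fingers":0},{"travel":[-0.214,-0.006,0.617],"dr":[0,0,0],"fingers":0}])

```text
t: 29.25
ee_pos: [0.5347, 0.2963, 0.1062]
tcp_rot: [-1.958, -2.096, -0.346]
ft_force: [0.0, 0.2, -1.2]
width: 0.0303
grip_force: 30.0
```

jog_arm(increments=[{"travel":[0,0,0],"dr":[0,0,0],"fingers":0.52},{"travel":[0,0,0],"dr":[0,0,0],"fingers":0.52},{"travel":[0,0,0],"dr":[0,0,0],"fingers":0.52},{"travel":[0,0,-0.15],"dr":[0,0,0],"fingers":0.52},{"travel":[0,0,-0.4],"dr":[0,0,0],"fingers":0.52},{"travel":[0,0,-0.7],"dr":[0,0,0],"fingers":0.52},{"travel":[0,0,-0.9],"dr":[0,0,0],"fingers":0.52},{"travel":[0,0,-0.9],"dr":[0,0,0],"fingers":0.52}])

```text
t: 30.25
ee_pos: [0.5406, 0.2346, 0.279]
tcp_rot: [-1.961, -2.098, -0.354]
ft_force: [-0.0, 0.4, 0.1]
width: 0.045
grip_force: 0.0
```

```bash
python3 - <<'E'
from h import *
show(); topick(1)
c=snap('wrist','w11');P=cloud(c);hs=cv2.cvtColor(c['pixels'],cv2.COLOR_RGB2HSV)
m=((hs[...,0]<6)|(hs[...,0]>174))&(hs[...,1]>150)&(P[...,2]>.105)&(P[...,2]<.15)&(P[...,1]>.2)&(P[...,1]<.36)
q=P[m]-PO;print(len(q),'xc',np.percentile(q@XC,[1,99]),'yc',np.percentile(q@YC,[1,50,99]),'z',np.percentile(q[:,2],95))
E
```

```text
t 30.25 p [0.5406 0.2346 0.279 ] w 0.045 g 0.0 F [-0.022   0.3832  0.0859] q [ 0.292   0.1465 -0.5925  1.6173 -0.2635  1.3226 -0.1697]
[[-0.0647  0.9978 -0.0145]
 [ 0.9378  0.0658  0.3408]
 [ 0.341   0.0085 -0.94  ]]
travel [-0.807, 0.315, -0.401] dr [0.0003, -0.3016, -0.0199] mm 191 deg 54
travel [-0.467, -0.202, 1.037] dr [-0.0147, -0.1978, -0.0114] mm 231 deg 36
travel [0.0, 0.0, 0.5] dr [0.0, 0.0, 0.0] mm 100 deg 0
travel [-0.564, -0.0, -0.205] dr [0.0, 0.0, 0.0] mm 120 deg 0
2624 xc [0.0994 0.1882] yc [-0.0138  0.0018  0.0175] z -0.005940240623919689
```

jog_arm(increments=[{"travel":[-0.25,0.1,-0.13],"dr":[0,-0.06,-0.004],"fingers":0.55},{"travel":[-0.5,0.2,-0.26],"dr":[0,-0.12,-0.008],"fingers":0.55},{"travel":[-0.807,0.315,-0.401],"dr":[0,-0.18,-0.012],"fingers":0.55},{"travel":[-0.807,0.315,-0.401],"dr":[0,-0.24,-0.016],"fingers":0.55},{"travel":[-0.807,0.315,-0.401],"dr":[0,-0.3016,-0.0199],"fingers":0.55},{"travel":[-0.807,0.315,-0.401],"dr":[0,-0.3016,-0.0199],"fingers":0.55},{"travel":[-0.807,0.315,-0.401],"dr":[0,-0.3016,-0.0199],"fingers":0.55}])

```text
t: 31.18
ee_pos: [0.6132, 0.0607, 0.2947]
tcp_rot: [1.744, 1.988, -0.546]
ft_force: [1.0, -0.9, 0.6]
width: 0.0479
grip_force: 0.0
```

jog_arm(increments=[{"travel":[-0.15,-0.05,0.25],"dr":[-0.004,-0.05,-0.003],"fingers":0.55},{"travel":[-0.3,-0.1,0.5],"dr":[-0.008,-0.1,-0.006],"fingers":0.55},{"travel":[-0.42,-0.17,0.75],"dr":[-0.012,-0.15,-0.009],"fingers":0.55},{"travel":[-0.467,-0.202,0.95],"dr":[-0.0147,-0.1978,-0.0114],"fingers":0.55},{"travel":[-0.467,-0.202,0.96],"dr":[-0.0147,-0.1978,-0.0114],"fingers":0.55},{"travel":[-0.467,-0.202,0.96],"dr":[-0.0147,-0.1978,-0.0114],"fingers":0.55},{"travel":[-0.467,-0.202,0.96],"dr":[-0.0147,-0.1978,-0.0114],"fingers":0.55}])

```text
t: 32.05
ee_pos: [0.598, -0.1273, 0.1931]
tcp_rot: [1.301, 1.567, -0.907]
ft_force: [-0.0, 0.8, 1.1]
width: 0.0475
grip_force: 0.0
```

```bash
python3 - <<'E'
from h import *
show(); g,N=pk(1); chain((g-.05*N[:,2],N),(g,N),(g+[0,0,.12],N))
c=snap('wrist','w12');P=cloud(c);hs=cv2.cvtColor(c['pixels'],cv2.COLOR_RGB2HSV)
s=st();M=R.from_rotvec(s['tcp_rot']).as_matrix();T=(P-s['ee_pos'])@M
m=(hs[...,0]>45)&(hs[...,0]<80)&(hs[...,1]>120)&(P[...,2]>.11)&(P[...,2]<.19)&(P[...,1]>-.25)&(P[...,1]<-.18);print(m.sum(),'tool y',np.percentile(T[m][:,1],[2,50,98]))
E
```

```text
t 32.05 p [ 0.598  -0.1273  0.1931] w 0.0475 g 0.0 F [-0.0289  0.8253  1.0876] q [-0.1196  0.4734 -0.361   1.8708  1.2598  1.6148 -0.8205]
[[-0.0632  0.9829  0.1728]
 [ 0.3392  0.184  -0.9225]
 [-0.9386  0.0004 -0.3451]]
travel [0.036, -0.004, 0.319] dr [0.0007, -0.001, 0.0001] mm 64 deg 0
travel [-0.0, 0.0, 0.25] dr [0.0, 0.0, 0.0] mm 50 deg 0
travel [-0.564, -0.0, -0.205] dr [0.0, 0.0, 0.0] mm 120 deg 0
3532 tool y [-0.0172 -0.0015  0.0131]
```

Green is centred to 2 mm; proceed.

jog_arm(increments=[{"travel":[0.036,-0.006,0.2],"dr":[0,0,0],"fingers":0.55},{"travel":[0.036,-0.007,0.4],"dr":[0,0,0],"fingers":0.55},{"travel":[0.036,-0.007,0.52],"dr":[0,0,0],"fingers":0.55},{"travel":[0.036,-0.007,0.569],"dr":[0,0,0],"fingers":0.55},{"travel":[0.036,-0.007,0.569],"dr":[0,0,0],"fingers":0.55},{"travel":[0.036,-0.007,0.569],"dr":[0,0,0],"fingers":0.2},{"travel":[0.036,-0.007,0.569],"dr":[0,0,0],"fingers":0},{"travel":[0.036,-0.007,0.569],"dr":[0,0,0],"fingers":0},{"travel":[0.036,-0.007,0.569],"dr":[0,0,0],"fingers":0}])

```text
t: 33.22
ee_pos: [0.6143, -0.2306, 0.1444]
tcp_rot: [1.296, 1.57, -0.913]
ft_force: [1.2, 0.0, 0.4]
width: 0.0306
grip_force: 30.0
```

jog_arm(increments=[{"travel":[-0.1,0,-0.036],"dr":[0,0,0],"fingers":0},{"travel":[-0.25,0,-0.091],"dr":[0,0,0],"fingers":0},{"travel":[-0.4,0,-0.146],"dr":[0,0,0],"fingers":0},{"travel":[-0.564,0,-0.205],"dr":[0,0,0],"fingers":0},{"travel":[-0.564,0,-0.205],"dr":[0,0,0],"fingers":0},{"travel":[-0.564,0,-0.205],"dr":[0,0,0],"fingers":0}])

```text
t: 33.98
ee_pos: [0.614, -0.2312, 0.2629]
tcp_rot: [1.297, 1.571, -0.915]
ft_force: [0.0, 0.4, -0.9]
width: 0.0306
grip_force: 30.0
```

```bash
python3 - <<'E'
from h import *
show(); toplace(-.06)
E
```

```text
t 33.98 p [ 0.614  -0.2312  0.2629] w 0.0306 g 29.964278116822243 F [ 0.0197  0.4404 -0.9142] q [ 0.0157  0.3393 -0.2977  1.8736  1.3182  1.4865 -0.6281]
[[-0.0704  0.9829  0.1704]
 [ 0.3368  0.1842 -0.9234]
 [-0.9389 -0.0076 -0.344 ]]
travel [0.121, 0.062, -0.871] dr [0.0128, 0.2482, 0.015] mm 176 deg 45
travel [0.718, 0.1, -0.338] dr [0.004, 0.14, 0.018] mm 160 deg 25
travel [0.993, 0.068, 0.32] dr [0.0, 0.1111, -0.0] mm 209 deg 20
travel [-0.188, 0.0, 0.517] dr [0.0, 0.0, 0.0] mm 110 deg 0
travel [-0.034, 0.0, 0.094] dr [0.0, 0.0, 0.0] mm 20 deg 0
```

jog_arm(increments=[{"travel":[0.04,0.02,-0.3],"dr":[0.004,0.06,0.004],"fingers":0},{"travel":[0.08,0.04,-0.6],"dr":[0.008,0.12,0.008],"fingers":0},{"travel":[0.121,0.062,-0.871],"dr":[0.01,0.18,0.01],"fingers":0},{"travel":[0.121,0.062,-0.871],"dr":[0.0128,0.23,0.0149],"fingers":0},{"travel":[0.121,0.062,-0.871],"dr":[0.0128,0.2482,0.015],"fingers":0},{"travel":[0.121,0.062,-0.871],"dr":[0.0128,0.2482,0.015],"fingers":0}])

```text
t: 34.72
ee_pos: [0.5949, -0.0619, 0.3]
tcp_rot: [1.843, 2.083, -0.415]
ft_force: [-0.3, 0.3, -1.4]
width: 0.0308
grip_force: 30.0
```

jog_arm(increments=[{"travel":[0.25,0.035,-0.12],"dr":[0.002,0.05,0.007],"fingers":0},{"travel":[0.5,0.07,-0.24],"dr":[0.003,0.1,0.013],"fingers":0},{"travel":[0.718,0.1,-0.338],"dr":[0.004,0.14,0.018],"fingers":0},{"travel":[0.718,0.1,-0.338],"dr":[0.004,0.14,0.018],"fingers":0},{"travel":[0.718,0.1,-0.338],"dr":[0.004,0.14,0.018],"fingers":0}])

```text
t: 35.35
ee_pos: [0.5945, 0.0996, 0.2993]
tcp_rot: [2.143, 2.296, -0.006]
ft_force: [0.6, -0.4, -1.0]
width: 0.0306
grip_force: 30.0
```

jog_arm(increments=[{"travel":[0.25,0.016,0],"dr":[0,0.04,0],"fingers":0},{"travel":[0.5,0.033,0.05],"dr":[0,0.08,0],"fingers":0},{"travel":[0.8,0.05,0.15],"dr":[0,0.1111,0],"fingers":0},{"travel":[0.993,0.068,0.3],"dr":[0,0.1111,0],"fingers":0},{"travel":[0.993,0.068,0.32],"dr":[0,0.1111,0],"fingers":0},{"travel":[0.993,0.068,0.32],"dr":[0,0.1111,0],"fingers":0}])

```text
t: 36.1
ee_pos: [0.5953, 0.2978, 0.2358]
tcp_rot: [-1.959, -2.097, -0.342]
ft_force: [-0.3, -1.2, -0.6]
width: 0.0307
grip_force: 30.0
```

```bash
python3 - <<'E'
from h import *
show(); shaftchk('w13'); g,N=place_wp(-.06); chain((g+[0,0,.02],N),(g,N))
E
```

```text
t 36.1 p [0.5953 0.2978 0.2358] w 0.0307 g 29.963261783123016 F [-0.3111 -1.1995 -0.6238] q [ 0.1124  0.3247 -0.5434  1.5061 -0.1697  1.2448 -0.2844]
[[-0.064   0.9977 -0.023 ]
 [ 0.9386  0.068   0.3382]
 [ 0.3389  0.0001 -0.9408]]
shaft n 1814 x 0.05002650423162275 0.11974698266131543 y fit [ 0.0101 -0.0011] z fit [ 0.3694 -0.0091]
travel [-0.18, -0.007, 0.524] dr [0.0007, 0.0009, -0.0002] mm 111 deg 0
travel [-0.034, 0.0, 0.094] dr [0.0, 0.0, 0.0] mm 20 deg 0
```

jog_arm(increments=[{"travel":[-0.08,-0.002,0.25],"dr":[0,0,0],"fingers":0},{"travel":[-0.14,-0.004,0.43],"dr":[0,0,0],"fingers":0},{"travel":[-0.18,-0.007,0.524],"dr":[0,0,0],"fingers":0},{"travel":[-0.198,-0.007,0.576],"dr":[0,0,0],"fingers":0},{"travel":[-0.214,-0.007,0.618],"dr":[0,0,0],"fingers":0},{"travel":[-0.214,-0.007,0.618],"dr":[0,0,0],"fingers":0}])

```text
t: 36.9
ee_pos: [0.5944, 0.3009, 0.1064]
tcp_rot: [-1.958, -2.096, -0.346]
ft_force: [-0.0, -0.1, -1.8]
width: 0.0303
grip_force: 30.0
```

jog_arm(increments=[{"travel":[0,0,0],"dr":[0,0,0],"fingers":0.52},{"travel":[0,0,0],"dr":[0,0,0],"fingers":0.52},{"travel":[0,0,0],"dr":[0,0,0],"fingers":0.52},{"travel":[0,0,-0.15],"dr":[0,0,0],"fingers":0.52},{"travel":[0,0,-0.4],"dr":[0,0,0],"fingers":0.52},{"travel":[0,0,-0.7],"dr":[0,0,0],"fingers":0.52},{"travel":[0,0,-0.9],"dr":[0,0,0],"fingers":0.52},{"travel":[0,0,-0.9],"dr":[0,0,0],"fingers":0.52}])

```text
t: 37.9
ee_pos: [0.6004, 0.2389, 0.2796]
tcp_rot: [-1.962, -2.098, -0.355]
ft_force: [0.3, 0.5, -0.0]
width: 0.0451
grip_force: 0.0
```

```bash
python3 - <<'E'
from h import *
show()
chain(([.56,.12,.31],placeR(0)))
E
```

```text
t 37.9 p [0.6004 0.2389 0.2796] w 0.0451 g 0.0 F [ 0.3069  0.5094 -0.0398] q [ 0.2032  0.2757 -0.5297  1.4733 -0.2034  1.3409 -0.1985]
[[-0.0647  0.9978 -0.014 ]
 [ 0.9377  0.0656  0.3411]
 [ 0.3413  0.009  -0.9399]]
travel [-0.493, -0.239, -0.343] dr [0.003, -0.1109, -0.0003] mm 129 deg 20
```

jog_arm(increments=[{"travel":[-0.2,-0.1,-0.14],"dr":[0.001,-0.05,0],"fingers":0.52},{"travel":[-0.493,-0.239,-0.343],"dr":[0.003,-0.1109,0],"fingers":0.52},{"travel":[-0.493,-0.239,-0.343],"dr":[0.003,-0.1109,0],"fingers":0.52},{"travel":[-0.493,-0.239,-0.343],"dr":[0.003,-0.1109,0],"fingers":0.52}])

```text
t: 38.4
ee_pos: [0.5582, 0.1203, 0.3051]
tcp_rot: [-2.139, -2.291, 0.008]
ft_force: [1.2, 0.2, -0.8]
width: 0.0453
grip_force: 0.0
```

```bash
python3 - <<'E'
from h import *
show(); snap('wrist','w14')
B=PO.copy(); print(B)
chain(([B[0],B[1],.28],yawx(184.3)),([B[0],B[1],.118],yawx(184.3)))
E
```

```text
t 38.4 p [0.5582 0.1203 0.3051] w 0.0453 g 0.0 F [ 1.1998  0.178  -0.8413] q [ 0.1673  0.1608 -0.4818  1.4997  0.0711  1.5071 -0.2456]
[[-0.0686  0.9976 -0.0085]
 [ 0.9976  0.0686  0.0008]
 [ 0.0013 -0.0084 -1.    ]]
[0.545  0.1475 0.132 ]
travel [0.138, -0.055, 0.124] dr [-0.0019, -0.0028, -0.502] mm 39 deg 90
travel [0.0, 0.0, 0.81] dr [0.0, 0.0, 0.0] mm 162 deg 0
```

View pics/w14.png

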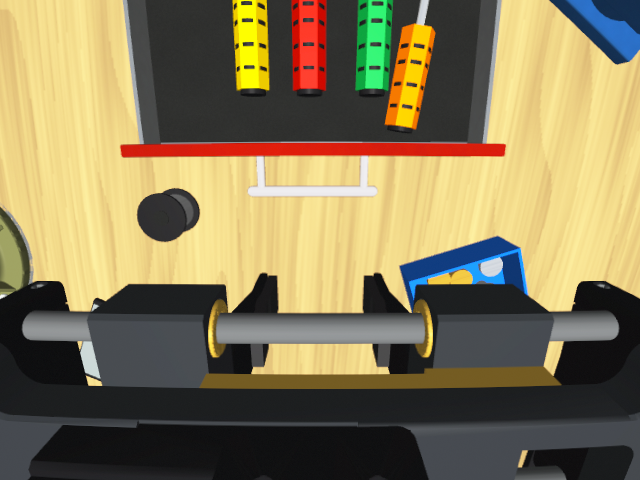

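The wrist view shows yellow, red and green lying straight (x≈250, 310, 375), but orange is knocked askew (handle end at (400,128)) and shifted forward. I'll locate it precisely from a pose over the drawer.

```bash
python3 - <<'E'
from h import *
show()
def org(fn):
    c=load(fn);P=cloud(c);hs=cv2.cvtColor(c['pixels'],cv2.COLOR_RGB2HSV)
    m=(hs[...,0]>8)&(hs[...,0]<21)&(hs[...,1]>190)&(P[...,2]>.1)&(P[...,2]<.15)&(P[...,1]>.18)&(P[...,1]<.45)
    q=P[m]-PO; ab=np.c_[q@XC,q@YC]; (cx,cy),sz,an=cv2.minAreaRect(ab.astype(np.float32)); print(fn,len(q),cx,cy,sz,an,'z',np.percentile(q[:,2],[5,50,95]))
org('w14'); org('w8'); org('w5'); org('w11')
c=snap('side','s3'); org('s3')
a=cv2.resize(c['pixels'][:,:,::-1][260:390,140:370],(690,390),interpolation=cv2.INTER_CUBIC); cv2.imwrite('pics/s3c.png',a)
chain(([.60,.24,.30],placeR(0)))
E
```

```text
t 38.45 p [0.5581 0.1207 0.3047] w 0.0453 g 0.0 F [0.1742 0.0139 0.5083] q [ 0.1672  0.1618 -0.4823  1.4996  0.071   1.5071 -0.2459]
[[-0.0688  0.9976 -0.0094]
 [ 0.9976  0.0688  0.0011]
 [ 0.0017 -0.0093 -1.    ]]
w14 1552 0.10901184380054474 -0.09620816260576248 (0.03276430442929268, 0.09086254239082336) 82.19178009033203 z [-0.0204 -0.0132 -0.007 ]
w8 1253 0.1483263373374939 -0.11914820224046707 (0.031586356461048126, 0.09106822311878204) 89.05674743652344 z [-0.0205 -0.0134 -0.007 ]
w5 1217 0.14768162369728088 -0.12113439291715622 (0.09260422736406326, 0.03230084478855133) 0.0667443498969078 z [-0.0202 -0.0133 -0.0069]
w11 1256 0.14814627170562744 -0.12056343257427216 (0.03345252573490143, 0.08975687623023987) 89.87728881835938 z [-0.0203 -0.0132 -0.0069]
s3 496 0.10373184084892273 -0.09536625444889069 (0.11444726586341858, 0.04357776418328285) 0.5877768397331238 z [-0.0227 -0.0112 -0.0065]
travel [0.58, 0.25, 0.021] dr [-0.0031, -0.0005, 0.0004] mm 126 deg 1
```

View pics/s3c.png

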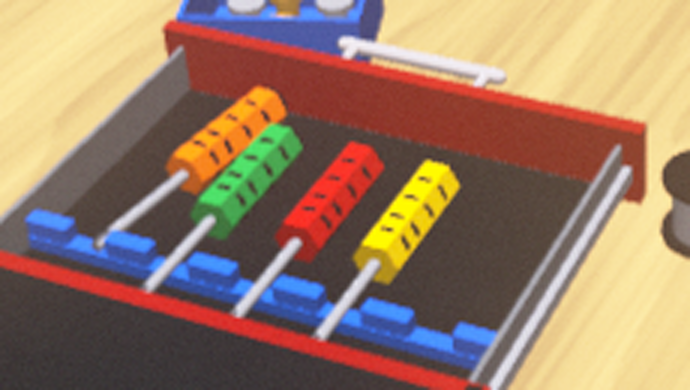

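Orange was knocked aside: it is still lightly in its notch but skewed and 38 mm forward. I'll regrasp it near the handle end, clear of green, and reseat it.

```bash
cat >> h.py <<'E'
def org(fn,lo=8,hi=21):
    c=load(fn);P=cloud(c);hs=cv2.cvtColor(c['pixels'],cv2.COLOR_RGB2HSV)
    m=(hs[...,0]>lo)&(hs[...,0]<hi)&(hs[...,1]>190)&(P[...,2]>.1)&(P[...,2]<.15)&(P[...,1]>.18)&(P[...,1]<.45)
    q=P[m]-PO; ab=np.c_[q@XC,q@YC]; (cx,cy),sz,an=cv2.minAreaRect(ab.astype(np.float32)); print(fn,len(q),cx,cy,sz,an,'z',np.percentile(q[:,2],[5,50,95]))
E
python3 - <<'E'
from h import *
g=slot(-.0917,.076); print(g)
chain(([g[0],g[1]-.02,.26],yawx(86.1)))
E
```

```text
[0.6313 0.2296 0.132 ]
travel [0.417, 0.398, 0.22] dr [-0.0031, -0.0003, 0.0437] mm 123 deg 8
```

jog_arm(increments=[{"travel":[0.2,0.2,0.1],"dr":[-0.001,0,0.02],"fingers":0.5},{"travel":[0.417,0.398,0.22],"dr":[-0.0031,0,0.0437],"fingers":0.5},{"travel":[0.417,0.398,0.22],"dr":[-0.0031,0,0.0437],"fingers":0.5},{"travel":[0.417,0.398,0.22],"dr":[-0.0031,0,0.0437],"fingers":0.5}])

```text
t: 39.0
ee_pos: [0.6312, 0.2095, 0.2598]
tcp_rot: [-2.294, -2.146, 0.002]
ft_force: [-0.7, -1.2, 0.1]
width: 0.0433
grip_force: 0.0
```

```bash
python3 - <<'E'
from h import *
show(); snap('wrist','w15'); org('w15'); org('w15',45,80)
c=load('w15');P=cloud(c);q=(P-PO); a,b=q@XC,q@YC
g=c['pixels'].astype(int); m=(g.max(2)-g.min(2)<25)&(g.min(2)>110)&(a>.15)&(a<.27)&(b<-.09)&(b>-.15)&(q[...,2]>-.026)&(q[...,2]<-.008)
if m.sum()>20: print('shaft',m.sum(),np.percentile(a[m],[2,98]),np.polyfit(a[m],b[m],1),np.polyval(np.polyfit(a[m],b[m],1),.23))
gg=slot(-.0917,.076); chain(([gg[0],gg[1],.16],yawx(86.1)),([gg[0],gg[1],.105],yawx(86.1)))
E
```

```text
t 39.0 p [0.6312 0.2095 0.2598] w 0.0433 g 0.0 F [-0.7064 -1.2247  0.0899] q [ 0.0087  0.3826 -0.5024  1.3371  0.1818  1.4681 -0.5485]
[[ 0.0667  0.9978 -0.0009]
 [ 0.9978 -0.0667 -0.0005]
 [-0.0005 -0.0008 -1.    ]]
w15 1631 0.10810182988643646 -0.09690822660923004 (0.031853966414928436, 0.09203970432281494) 81.56114196777344 z [-0.02   -0.0132 -0.007 ]
w15 3216 0.14337627589702606 -0.06026102229952812 (0.0321405827999115, 0.0909414067864418) 89.6205062866211 z [-0.0189 -0.0079 -0.0059]
shaft 928 [0.1567 0.2357] [-0.1389 -0.0819] -0.11389544311927735
travel [0.104, -0.009, 0.506] dr [0.0004, 0.0002, 0.0] mm 103 deg 0
travel [0.0, 0.0, 0.275] dr [0.0, 0.0, 0.0] mm 55 deg 0
```

View pics/w15.png

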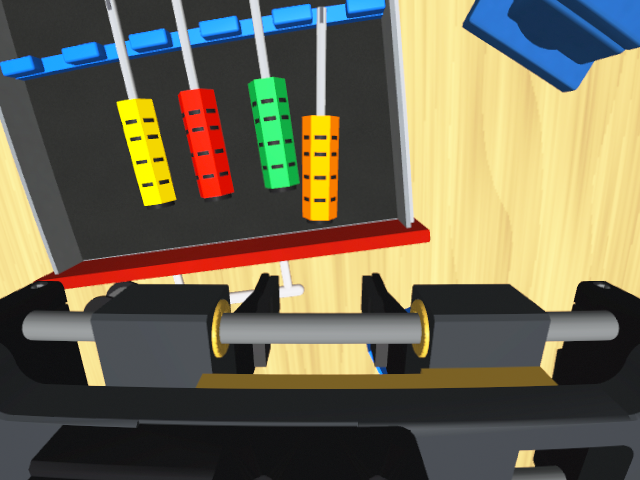

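The wrist view confirms orange at (320,165), aligned with the tool and tip just on the rail, with green's handle end clear of the planned finger. Grasp.

jog_arm(increments=[{"travel":[0.104,-0.009,0.2],"dr":[0,0,0],"fingers":0.5},{"travel":[0.104,-0.009,0.45],"dr":[0,0,0],"fingers":0.5},{"travel":[0.104,-0.009,0.62],"dr":[0,0,0],"fingers":0.5},{"travel":[0.104,-0.009,0.73],"dr":[0,0,0],"fingers":0.5},{"travel":[0.104,-0.009,0.775],"dr":[0,0,0],"fingers":0.5},{"travel":[0.104,-0.009,0.775],"dr":[0,0,0],"fingers":0.5},{"travel":[0.104,-0.009,0.775],"dr":[0,0,0],"fingers":0},{"travel":[0.104,-0.009,0.775],"dr":[0,0,0],"fingers":0},{"travel":[0.104,-0.009,0.775],"dr":[0,0,0],"fingers":0},{"travel":[0.104,-0.009,0.775],"dr":[0,0,0],"fingers":0}])

```text
t: 40.3
ee_pos: [0.6321, 0.2303, 0.1078]
tcp_rot: [2.293, 2.143, 0.004]
ft_force: [-0.0, 0.1, 5.3]
width: 0.0308
grip_force: 30.0
```

```bash
python3 - <<'E'
from h import *
show(); p=np.array(st()['ee_pos']); print((p-PO)@XC,(p-PO)@YC)
f=slot(-.12,.145-.034); chain((p+[0,0,.035],None),([f[0],f[1],p[2]+.035],yawx(93.9)))
E
```

```text
t 40.3 p [0.6321 0.2303 0.1078] w 0.0308 g 29.99297171831131 F [-0.046   0.1255  5.2584] q [-0.0244  0.4836 -0.4882  1.5145  0.2386  1.1992 -0.6187]
[[ 0.0675  0.9977  0.0039]
 [ 0.9977 -0.0675 -0.0004]
 [-0.0002  0.0039 -1.    ]]
0.07667768959036166 -0.09247837801474164
travel [-0.0, 0.001, -0.175] dr [0.0, 0.0, 0.0] mm 35 deg 0
travel [0.189, 0.113, 0.0] dr [0.0012, 0.0001, -0.0432] mm 44 deg 8
```

jog_arm(increments=[{"travel":[0,0,-0.06],"dr":[0,0,0],"fingers":0},{"travel":[0,0,-0.13],"dr":[0,0,0],"fingers":0},{"travel":[0,0,-0.2],"dr":[0,0,0],"fingers":0},{"travel":[0,0,-0.2],"dr":[0,0,0],"fingers":0}])

```text
t: 40.8
ee_pos: [0.6322, 0.2306, 0.1484]
tcp_rot: [2.293, 2.143, 0.006]
ft_force: [0.3, 0.2, -0.7]
width: 0.0307
grip_force: 30.0
```

jog_arm(increments=[{"travel":[0.06,0.113,0],"dr":[0,0,-0.02],"fingers":0},{"travel":[0.13,0.113,0],"dr":[0.001,0,-0.0432],"fingers":0},{"travel":[0.189,0.113,0],"dr":[0.001,0,-0.0432],"fingers":0},{"travel":[0.189,0.113,0],"dr":[0.001,0,-0.0432],"fingers":0}])

```text
t: 41.3
ee_pos: [0.6554, 0.2681, 0.1461]
tcp_rot: [-2.142, -2.296, 0.002]
ft_force: [-0.4, 0.2, -0.2]
width: 0.0303
grip_force: 30.0
```

```bash
python3 - <<'E'
from h import *
show(); shaftchk('w16'); f=slot(-.12,.145-.034); chain(([f[0],f[1],.1085],yawx(93.9)))
c=load('w16');P=cloud(c);q=(P-PO); a,b=q@XC,q@YC
g=c['pixels'].astype(int); m=(g.max(2)-g.min(2)<25)&(g.min(2)>110)&(a>.2)&(a<.29)&(b<-.09)&(b>-.15)&(q[...,2]>-.008)&(q[...,2]<.05)
if m.sum()>20:
  for w in (b,q[...,2]): f=np.polyfit(a[m],w[m],1);print('shaft',m.sum(),np.percentile(a[m],[2,98]),f,np.polyval(f,[.15,.232]))
E
```

```text
t 41.3 p [0.6554 0.2681 0.1461] w 0.0303 g 29.991024658083916 F [-0.4101  0.2053 -0.1819] q [-0.0694  0.537  -0.5142  1.3658  0.2626  1.3084 -0.5218]
[[-0.0696  0.9976 -0.0021]
 [ 0.9976  0.0696 -0.0001]
 [ 0.     -0.0022 -1.    ]]
shaft n 2451 x 0.07947166434823535 0.13567917919263234 y fit [ 0.0056 -0.0008] z fit [ 0.0135 -0.0067]
travel [-0.002, 0.007, 0.188] dr [-0.0006, 0.0003, 0.0002] mm 38 deg 0
shaft 2078 [0.2012 0.2454] [-0.0056 -0.1171] [-0.1179 -0.1184]
shaft 2078 [0.2012 0.2454] [-0.0145  0.0225] [0.0203 0.0191]
```

Level and centred over its notch; lower and release.

jog_arm(increments=[{"travel":[-0.002,0.005,0.06],"dr":[0,0,0],"fingers":0},{"travel":[-0.002,0.007,0.12],"dr":[0,0,0],"fingers":0},{"travel":[-0.002,0.007,0.188],"dr":[0,0,0],"fingers":0},{"travel":[-0.002,0.007,0.188],"dr":[0,0,0],"fingers":0},{"travel":[-0.002,0.007,0.188],"dr":[0,0,0],"fingers":0.5},{"travel":[-0.002,0.007,0.188],"dr":[0,0,0],"fingers":0.5},{"travel":[-0.002,0.007,0.188],"dr":[0,0,0],"fingers":0.5},{"travel":[-0.002,0.007,0],"dr":[0,0,0],"fingers":0.5},{"travel":[-0.002,0.007,-0.3],"dr":[0,0,0],"fingers":0.5},{"travel":[-0.002,0.007,-0.7],"dr":[0,0,0],"fingers":0.5},{"travel":[-0.002,0.007,-0.7],"dr":[0,0,0],"fingers":0.5}])

```text
t: 42.72
ee_pos: [0.6594, 0.2674, 0.2926]
tcp_rot: [2.142, 2.294, 0.01]
ft_force: [0.3, -0.1, 0.3]
width: 0.0437
grip_force: 0.0
```

```bash
python3 - <<'E'
from h import *
show()
chain(([.57,.12,.31],yawx(125)),([.545,.1475,.26],yawx(184.3)),([.545,.1475,.118],None))
E
```

```text
t 42.73 p [0.6594 0.2674 0.2926] w 0.0437 g 0.0 F [ 0.3162 -0.1121  0.2793] q [-0.0835  0.4803 -0.5275  1.1491  0.2359  1.5623 -0.4925]
[[-0.0682  0.9977  0.0067]
 [ 0.9977  0.0682  0.0029]
 [ 0.0024  0.0069 -1.    ]]
travel [-0.704, -0.495, -0.092] dr [0.0023, -0.0001, -0.1727] mm 173 deg 31
travel [0.184, -0.024, 0.25] dr [0.0, 0.0, -0.3294] mm 62 deg 59
travel [0.0, 0.0, 0.71] dr [0.0, 0.0, 0.0] mm 142 deg 0
```

jog_arm(increments=[{"travel":[-0.3,-0.2,-0.092],"dr":[0.001,0,-0.05],"fingers":0.5},{"travel":[-0.6,-0.4,-0.092],"dr":[0.002,0,-0.1],"fingers":0.5},{"travel":[-0.704,-0.495,-0.092],"dr":[0.0023,0,-0.15],"fingers":0.5},{"travel":[-0.704,-0.495,-0.092],"dr":[0.0023,0,-0.1727],"fingers":0.5},{"travel":[-0.704,-0.495,-0.092],"dr":[0.0023,0,-0.1727],"fingers":0.5}])

```text
t: 43.35
ee_pos: [0.5685, 0.1183, 0.3047]
tcp_rot: [-1.451, -2.78, 0.011]
ft_force: [0.4, 0.4, 0.0]
width: 0.0435
grip_force: 0.0
```

jog_arm(increments=[{"travel":[0.184,-0.024,0.1],"dr":[0,0,-0.06],"fingers":0.5},{"travel":[0.184,-0.024,0.25],"dr":[0,0,-0.12],"fingers":0.5},{"travel":[0.184,-0.024,0.25],"dr":[0,0,-0.18],"fingers":0.5},{"travel":[0.184,-0.024,0.25],"dr":[0,0,-0.24],"fingers":0.5},{"travel":[0.184,-0.024,0.25],"dr":[0,0,-0.3],"fingers":0.5},{"travel":[0.184,-0.024,0.25],"dr":[0,0,-0.3294],"fingers":0.5},{"travel":[0.184,-0.024,0.25],"dr":[0,0,-0.3294],"fingers":0.5}])

```text
t: 44.22
ee_pos: [0.5432, 0.1471, 0.2547]
tcp_rot: [0.116, -3.13, 0.004]
ft_force: [-0.3, -0.5, 0.3]
width: 0.0435
grip_force: 0.0
```

```bash
python3 - <<'E'
from h import *
show(); chain(([.545,.1475,.117],yawx(184.3)))
for n in('side','wrist','top'):
    f='z1'+n; c=snap(n,f); 
    for nm,lo,hi in(('or',8,20),('ye',24,34),('re',-1,6),('gr',45,80)):
        P=cloud(c);hs=cv2.cvtColor(c['pixels'],cv2.COLOR_RGB2HSV);q=P-PO;a,b,z=q@XC,q@YC,q[...,2]
        m=(hs[...,0]>lo)&(hs[...,0]<hi)&(hs[...,1]>170)&(z>-.03)&(z<.006)&(a>.055)&(a<.22)&(abs(b)<.16)
        if m.sum()>60: print(n,nm,m.sum(),cv2.minAreaRect(np.c_[a[m],b[m]].astype(np.float32)),np.percentile(z[m],95))
E
```

```text
t 44.23 p [0.5432 0.1471 0.2547] w 0.0435 g 0.0 F [-0.2853 -0.4932  0.3211] q [ 0.3178  0.1865 -0.7123  1.5957  0.122   1.4144  1.2388]
[[-0.9972 -0.0741 -0.0089]
 [-0.074   0.9973 -0.0026]
 [ 0.009  -0.0019 -1.    ]]
travel [-0.015, 0.003, 0.688] dr [-0.0006, -0.0029, -0.0003] mm 138 deg 1
side or 461 ((0.1445646733045578, -0.11452251672744751), (0.03301757574081421, 0.09627199172973633), 84.8148193359375) -0.006802710519261734
side ye 392 ((0.1434979885816574, 0.05968799442052841), (0.10008467733860016, 0.03031126596033573), 0.2764255702495575) -0.006440039832433748
side re 550 ((0.12447689473628998, -0.02084200829267502), (0.13874021172523499, 0.19572076201438904), 0.005388468969613314) -0.006374680742605862
wrist ye 3218 ((0.1436406821012497, 0.05824350193142891), (0.09274648874998093, 0.03221185877919197), 0.5514079928398132) -0.0060017684718956825
wrist re 2932 ((0.14335085451602936, 0.0023888656869530678), (0.09223629534244537, 0.03177173435688019), 0.5447102189064026) -0.006194185214121729
wrist gr 751 ((0.14390388131141663, -0.04666135832667351), (0.009384077973663807, 0.09070507436990738), 87.47921752929688) -0.011470929873499486
top ye 165 ((0.16619013249874115, 0.05432922765612602), (0.027305733412504196, 0.045615047216415405), 89.85231018066406) -0.0027962561085189248
top re 85 ((0.18074069917201996, 0.0017226692289113998), (0.02246035262942314, 0.04290955513715744), 34.65868377685547) -0.003037730565055453
```

All four are in their notches, with orange's shaft crossing the rail at yc≈-0.1225. Grip the bar and close gently.

jog_arm(increments=[{"travel":[-0.015,0.003,0.25],"dr":[0,-0.003,0],"fingers":0.5},{"travel":[-0.015,0.003,0.45],"dr":[0,-0.003,0],"fingers":0.5},{"travel":[-0.015,0.003,0.6],"dr":[0,-0.003,0],"fingers":0.5},{"travel":[-0.015,0.003,0.688],"dr":[0,-0.003,0],"fingers":0.5},{"travel":[-0.015,0.003,0.688],"dr":[0,-0.003,0],"fingers":0.5},{"travel":[-0.015,0.003,0.688],"dr":[0,-0.003,0],"fingers":0},{"travel":[-0.015,0.003,0.688],"dr":[0,-0.003,0],"fingers":0},{"travel":[-0.015,0.003,0.688],"dr":[0,-0.003,0],"fingers":0},{"travel":[-0.015,0.003,0.688],"dr":[0,-0.003,0],"fingers":0},{"travel":[-0.015,0.003,0.688],"dr":[0,-0.003,0],"fingers":0}])

```text
t: 45.62
ee_pos: [0.5453, 0.1493, 0.1181]
tcp_rot: [-0.12, 3.136, 0.002]
ft_force: [-0.1, 5.7, 0.7]
width: 0.0098
grip_force: 30.0
```

```bash
python3 - <<'E'
from h import *
show(); p=np.array(st()['ee_pos'])
chain((p+.14*XC,None),(p+.266*XC,None))
E
```

```text
t 45.62 p [0.5453 0.1493 0.1181] w 0.0098 g 30.005434155464172 F [-0.1403  5.675   0.7397] q [ 0.2901  0.2868 -0.6967  1.7763  0.2004  1.1473  1.1782]
[[-0.9971 -0.0762  0.0028]
 [-0.0762  0.9971  0.0012]
 [-0.0029  0.001  -1.    ]]
travel [-0.006, 0.7, 0.001] dr [0.0, 0.0, 0.0] mm 140 deg 0
travel [-0.005, 0.63, 0.001] dr [0.0, 0.0, 0.0] mm 126 deg 0
```

jog_arm(increments=[{"travel":[0,0.02,0],"dr":[0,0,0],"fingers":0},{"travel":[0,0.06,0],"dr":[0,0,0],"fingers":0},{"travel":[-0.001,0.12,0],"dr":[0,0,0],"fingers":0},{"travel":[-0.002,0.19,0],"dr":[0,0,0],"fingers":0},{"travel":[-0.002,0.27,0],"dr":[0,0,0],"fingers":0},{"travel":[-0.003,0.35,0],"dr":[0,0,0],"fingers":0},{"travel":[-0.003,0.43,0],"dr":[0,0,0],"fingers":0},{"travel":[-0.004,0.51,0],"dr":[0,0,0],"fingers":0},{"travel":[-0.005,0.58,0],"dr":[0,0,0],"fingers":0},{"travel":[-0.005,0.64,0],"dr":[0,0,0],"fingers":0},{"travel":[-0.006,0.68,0],"dr":[0,0,0],"fingers":0},{"travel":[-0.006,0.7,0],"dr":[0,0,0],"fingers":0}])

```text
t: 47.12
ee_pos: [0.5358, 0.2862, 0.1181]
tcp_rot: [-0.118, 3.138, -0.006]
ft_force: [-2.9, -2.2, 8.3]
width: 0.0099
grip_force: 30.0
```

jog_arm(increments=[{"travel":[0,0.02,0],"dr":[0,0,0],"fingers":0},{"travel":[0,0.06,0],"dr":[0,0,0],"fingers":0},{"travel":[-0.001,0.12,0],"dr":[0,0,0],"fingers":0},{"travel":[-0.002,0.19,0],"dr":[0,0,0],"fingers":0},{"travel":[-0.002,0.27,0],"dr":[0,0,0],"fingers":0},{"travel":[-0.003,0.35,0],"dr":[0,0,0],"fingers":0},{"travel":[-0.003,0.42,0],"dr":[0,0,0],"fingers":0},{"travel":[-0.004,0.48,0],"dr":[0,0,0],"fingers":0},{"travel":[-0.005,0.54,0],"dr":[0,0,0],"fingers":0},{"travel":[-0.005,0.58,0],"dr":[0,0,0],"fingers":0},{"travel":[-0.005,0.615,0],"dr":[0,0,0],"fingers":0},{"travel":[-0.005,0.615,0],"dr":[0,0,0],"fingers":0}])

```text
t: 48.62
ee_pos: [0.527, 0.4105, 0.1181]
tcp_rot: [-0.119, 3.138, -0.002]
ft_force: [-3.0, 1.3, 6.0]
width: 0.0101
grip_force: 30.0
```

```bash
python3 - <<'E'
from h import *
show(); p=np.array(st()['ee_pos']); print((p-np.array([.5453,.1493,.118]))@XC)
E
```

```text
t 48.62 p [0.527  0.4105 0.1181] w 0.0101 g 30.005215108394623 F [-2.9744  1.2636  6.0114] q [-0.1706  0.5243 -0.7244  1.508   0.3597  1.2453  0.7027]
[[-0.9971 -0.0757  0.0015]
 [-0.0757  0.9971 -0.0012]
 [-0.0014 -0.0013 -1.    ]]
0.26180365059609195
```

jog_arm(increments=[{"travel":[0,0.008,0],"dr":[0,0,0],"fingers":0},{"travel":[0,0.014,0],"dr":[0,0,0],"fingers":0},{"travel":[0,0.02,0],"dr":[0,0,0],"fingers":0},{"travel":[0,0.024,0],"dr":[0,0,0],"fingers":0},{"travel":[0,0.024,0],"dr":[0,0,0],"fingers":0}])

```text
t: 49.25
ee_pos: [0.5268, 0.4137, 0.1181]
tcp_rot: [-0.117, 3.138, -0.006]
ft_force: [-3.6, -1.8, 9.0]
width: 0.0096
grip_force: 30.0
```

jog_arm(increments=[{"travel":[0,0.008,0],"dr":[0,0,0],"fingers":0},{"travel":[0,0.016,0],"dr":[0,0,0],"fingers":0},{"travel":[0,0.022,0],"dr":[0,0,0],"fingers":0},{"travel":[0,0.022,0],"dr":[0,0,0],"fingers":0}])

```text
t: 49.75
ee_pos: [0.5268, 0.4136, 0.1181]
tcp_rot: [0.114, -3.139, 0.018]
ft_force: [-7.1, -10.7, 13.0]
width: 0.0103
grip_force: 30.0
```

It is against the stop. Release and retreat.

jog_arm(increments=[{"travel":[0,0,0],"dr":[0,0,0],"fingers":0.4},{"travel":[0,-0.01,0],"dr":[0,0,0],"fingers":0.4},{"travel":[0,-0.015,0],"dr":[0,0,0],"fingers":0.4},{"travel":[0,-0.015,0],"dr":[0,0,0],"fingers":0.4},{"travel":[0,-0.015,-0.2],"dr":[0,0,0],"fingers":0.4},{"travel":[0,-0.015,-0.5],"dr":[0,0,0],"fingers":0.4},{"travel":[0,-0.1,-0.9],"dr":[0,0,0],"fingers":0.4},{"travel":[0,-0.5,-0.9],"dr":[0,0,0],"fingers":0.4},{"travel":[0,-0.9,-0.9],"dr":[0,0,0],"fingers":0.4},{"travel":[0,-0.9,-0.9],"dr":[0,0,0],"fingers":0.4},{"travel":[0,-0.9,-0.9],"dr":[0,0,0],"fingers":0.4}])

```text
t: 51.12
ee_pos: [0.5419, 0.2344, 0.2975]
tcp_rot: [-0.106, 3.137, -0.008]
ft_force: [0.6, 0.0, -0.3]
width: 0.0347
grip_force: 0.0
```

```bash
python3 - <<'E'
from h import *
show(); c=snap('wrist','z2');P=cloud(c);Z=P[...,2]
m=(Z>.131)&(Z<.145)&(P[...,1]<.43)&(P[...,1]>.38)&(abs(P[...,0]-.529)<.1)
Q=P[m];Q=Q[(Q[:,1]-.068*(Q[:,0]-.527))<.417]
for it in range(3):
    f=np.polyfit(Q[:,0],Q[:,1],1); r=Q[:,1]-np.polyval(f,Q[:,0]); Q=Q[abs(r)<.006]
print(len(Q),'bar y',np.polyval(f,.527))
c0,c1=load('top0'),snap('top','z3');P0,P1=cloud(c0),cloud(c1)
for n,(x0,x1,y0,y1) in dict(spool=(255,295,290,325),meter=(440,505,175,245),tape=(430,480,295,345),bin=(275,340,125,200),carr=(428,470,248,290),flux=(485,530,250,285),file=(380,404,172,196)).items():
    print(n,*[np.nanmean(p[y0:y1,x0:x1][p[y0:y1,x0:x1,2]>.02],0).round(4) for p in (P0,P1)])
E
```

```text
t 51.12 p [0.5419 0.2344 0.2975] w 0.0347 g 0.0 F [ 0.6314  0.032  -0.2818] q [ 0.1588  0.2358 -0.7358  1.4666  0.1635  1.4999  1.0635]
[[-0.9977 -0.0674  0.0028]
 [-0.0674  0.9977 -0.0048]
 [-0.0025 -0.005  -1.    ]]
1312 bar y 0.4115484948549871
spool [0.3525 0.0905 0.0515] [0.3525 0.0905 0.0515]
meter [ 0.6374 -0.4651  0.0391] [ 0.6376 -0.4651  0.0391]
tape [ 0.3316 -0.4089  0.0432] [ 0.3316 -0.4087  0.0431]
bin [0.7737 0.0062 0.0408] [0.7737 0.0064 0.0408]
carr [ 0.4737 -0.3994  0.0292] [ 0.4736 -0.3991  0.0293]
flux [ 0.4701 -0.5519  0.0873] [ 0.47   -0.5519  0.0877]
file [ 0.6837 -0.2121  0.1287] [ 0.6835 -0.212   0.1291]
```

The bar is back at its starting position (0.4115 against 0.4116), and nothing else on the bench has moved.

```bash
python3 -c "
from workcell import finish_job; print(finish_job())"
```

```text
the job is handed in; nothing more can be done
None
```

All four screwdrivers present (orange, yellow, red, green; no blue) went into the top drawer, each in its own notch with its handle to the front, and the drawer is fully shut; the file stayed in the rack, the other bench items did not move, and orange, knocked aside once and reseated, lies about 5° off straight but in its notch.

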